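# Clamp a stepped tube in a cam-lever welding fixture

### The job

Lay the stepped tube centred in the fixture's two saddles under the open clamp, its thin end pointing to the side away from the clamp head. Then wind the wing nut down (clockwise) so far that the pad will just meet the tube when the cam lever stands upright, and then flip the lever right over to its stop so that the tube is locked with about 24 N. Leave the other things on the bench where they are.

Things in the scene. Friction and masses are not known exactly. Their poses are not given: they have to be found in the camera images.
- fixture: Fixed clamp fixture on a grey base plate 12 mm thick (x -50 to 140, y -95 to 100 mm). Origin: on the table midway between the two saddles; x points to its back (about away from the robot), y along the saddle line to the clamp-head side, z up. Open to the front (-x): bring the tube in from there, under the pad. In front of it lie only things under 25 mm high.
- saddle_head (a point): Middle of the V saddle at y = +75 mm, beside the clamp head. Both saddles: shallow 120 degree V, 16 mm wide along y, lips 36 mm above the table at x = -16 and +16 mm. To come in sideways the tube must pass 7 mm or more above its seated height.
- saddle_free (a point): Middle of the other V saddle, at y = -75 mm, the side away from the clamp head.
- seat (a point): Where tube_mid belongs: midway between the saddles, 50 mm above the table. Axes as the fixture's.
- post_top (a point): Top centre of the post behind the tube line: x 103 to 133, y 28 to 68 mm, 215 mm high.
- strap_end (a point): Front lower end of the strap (clamp arm): a bar 34 mm wide (y), 22 mm high, from the post forward over the tube line to x = -20 mm, at y = 48 mm; its underside is 150 mm above the table with the lever open. It carries spindle, pad and wing nut.
- tube: Loose dark steel tube, 0.28 to 0.46 kg, lying on the table at any heading amid clutter. Thick part 40 mm diameter, 190 mm long; at one end a thin spigot, 24 mm diameter, 35 mm long. Origin: underside of the thick part at mid-length; y along the tube, thin end at -y. Gripped 20 to 40 mm from the middle towards the thin end, the gripper stays clear of the clamp head in the fixture.
- tube_mid (a point): On the tube's axis, at the middle of the 190 mm thick part (20 mm above the table at the start).
- thin_end (a point): On the tube's axis, at the tip of the thin end, 130 mm from tube_mid. In the saddles it must point to the fixture's -y.
- wing_nut (a joint): Turn of the nut, rad, growing clockwise from above; range -0.3 to 5.2. Starts 0 to 1.9 (too loose). Each rad lowers nut and pad 4 mm; drag 0.15 N m, stays put. At 3.25 the pad just meets the seated tube with the lever upright, and stands 12 mm above it with the lever open (25 mm at 0). Each rad less or more takes 8 N from or adds 8 N to the 24 N lock force.
- nut_wing (a point): Grip point of the wing nut, on its vertical axis above the strap (fixture x = 0, y = 48 mm). The wing is an upright steel bar 46 mm long (point x), 11 mm thick (point y), 24 mm high; this point lies 11 mm below its top, and 217 mm above the table at nut 0 with the lever open.
- pad: Round black pad, 30 mm diameter, 10 mm thick, on a spring of 2 N/mm below the spindle (22 mm travel). Origin: centre of its underside, 95 mm above the table at nut 0 with the lever open.
- cam_lever (a joint): Lever angle, rad: 0 open (leaning 60 degrees from upright to the fixture's +y), 1.05 upright, 2.094 closed at its stop (60 degrees to -y). Starts 0 to 0.25. Turns about the fixture's x axis through lever_pivot. Closing lowers strap, nut and pad evenly by 24 mm. Drag 0.5 N m, plus up to 0.3 N m from the spring; stays where it is left.
- lever_pivot (a point): Pivot of the lever: fixture x = 85, y = 48, height 184 mm. Axes as the fixture's.
- lever_grip (a point): Middle of the lever's black flat-sided handle (16 mm thick along the fixture's x, 22 mm wide, 52 mm long), 100 mm from the pivot; the tip is 125 mm from it. It can be pinched along the fixture's x from above and led round the arc; best lean the gripper partly along with the lever so that it turns little between the fingers.
- stub: Bystander: short upright ring of tube, 50 mm diameter, 50 mm high. Leave alone. Origin at the centre of its underside.
- tape: Bystander: black tape-measure case standing on edge, 34 x 62 x 58 mm high. Leave alone. Origin at the centre of its underside.
- coupon: Bystander: flat steel plate 60 x 100 x 8 mm. Leave alone. Origin at the centre of its underside.
- magnet: Bystander: grey stepped magnet block, 60 x 90 x 20 mm high. Leave alone. Origin at the centre of its underside.
- can: Bystander: upright white can, 60 mm diameter, 150 mm high, beside the fixture. Leave alone. Origin at the centre of its underside.
- hammer: Bystander: hammer, 260 mm long, at the back of the bench. Leave alone. Origin at the centre of its underside (on its handle's axis, lying along its x).
- brush: Bystander: brush, 200 mm long, beside the fixture. Leave alone. Origin at the centre of its underside (on its handle's axis, lying along its x).
- wrench: Bystander: open-ended wrench, 180 mm, flat in front of the fixture, 8 mm high. Leave alone. Origin at the centre of its underside (on its handle's axis, lying along its x).
Not all that is in view belongs to the job. There is more than one size of the tube; the job needs the larger.

How it is judged:
By the outcome, as a careful person would: the job done as asked, in the order asked, and still so for the second after the job is handed in, with the robot touching nothing.
It also fails if it takes over 72 s, if anything falls off the work surface, if the arm or the gripper's body presses on something with over 40 N, if the wrist force passes 120 N, or if a joint passes its speed limit or range.

### The arm

A 7-joint arm with a two-finger parallel gripper is mounted at the origin on the work surface. World frame = base frame: x ahead of the robot, y to its left, z up, the work surface at z = 0. Lengths are in m, angles in rad, forces in N, time in s.
With the tool pointing down it reaches from about 0.4 to 0.9 m from the base axis. Payload 5.6 kg.
Tool frame: the origin (TCP) lies midway between the tips of the shut fingers; the grasp point (between the pads) lies 19 mm behind it; y points along the fingers, z is the direction in which the jaws open and shut, and the axes are right-handed (so a half turn about y gives the same grasp; the last joint's range is limited). The gripper opens to 92 mm and grips with 3 to 60 N. Pads are 20 mm wide; open, the fingers measure 128 mm over their backs; the gripper's body (75 mm by 189 mm) begins 69 mm behind the grasp point.
Start: joints at [1.259, 0.468, -0.012, 1.603, 0.006, 1.071, -0.056], TCP at [0.173, -0.627, 0.215] pointing down, gripper open.
Joint ranges: [-2.53, 2.53], [-0.31, 2.02], [-1.57, 1.55], [0.28, 2.44], [-1.29, 4.43], [0.15, 1.84], [-2.92, 2.92]. Speed limits (rad/s): [2.57, 2.57, 3.14, 3.14, 3.14, 3.14, 3.14].

### API

Orientations are given as a 3x3 rotation matrix whose columns are the frame's x, y, z axes.
In Python, from station import env, effector, solver, viewer, workorder, search_frame, tip_of gives the robot as it stands. Calls block until the motion is done:
- env.reach(position, orientation): joint-space move of the TCP to a pose.
- env.movel(position, frame=None, rate=0.15): straight line of the TCP; frame=None keeps the orientation; rate is the mean speed in m/s.
- env.goto_joints(angles): joint-space move.
- effector.release() and effector.grasp(squeeze=None): open the fingers fully, or close them until they stop; squeeze is the grip in N (None keeps the last).
- env.pause(seconds).
- solver.inverse_kinematics(position, orientation): joint angles nearest the present ones, or None.
- env.sense(): the state.
- viewer.read_camera(name): name is "scene" or "top" or "wrist"; returns (picture, depth): 384x512x3 uint8, red, green, blue; 384x512 float32, m along the optical axis (not along the pixel's ray), 0 where there is no reading.
- viewer.camera_info(name): a dict with "intrinsics" (3x3 intrinsics, pixels), "dist_coeffs" ([k1, k2, p1, p2, k3] as OpenCV has them; the pictures are not rectified), "eye" and "rotation" of the camera in the world; the wrist camera has in their place "T_tool_cam" (4x4, takes a point from camera to tool coordinates, whose origin is the TCP and whose axes are the tool frame's). Camera axes: x right, y up, looking along -z (the intrinsics and any distortion apply to the point x, -y, -z); pixel columns grow to the right and rows downward; lengths in m; the calibration is good to about 2 mm. A picture is of the moment at which its call begins: read the wrist's pose just before it. camera_info takes no time and is no camera call.
A pose or a line that the arm cannot do raises env.PlanningError and nothing moves.
- workorder.finish_job(): hands the job in, once; it reports no verdict.
Trained networks look in the newest picture that a camera, given by its name, has taken for a name from the list of things; names that differ only in an ending like _2 or _b are one class to them, and where a whole thing is asked for, a point or a joint stands for the part that bears it (a point fixed in the world has none). Each returns a list of dicts, best first, with "score" (0 to 1); they miss things now and then, are a little off and sometimes report something else, mostly with a low value. They report only what shows in the picture. A call takes as long as a camera call. They do not tell look-alikes from the thing itself.
- search_frame(camera, name): "at" ([x, y, z] in m, in world coordinates, good to about 4 mm: the middle of the surface that is visible of it).
- tip_of(camera, name): "at" ([x, y, z] in m, in world coordinates, good to about 4 mm: a listed point, or the origin of a listed thing).
The state is a dict: "t": time; "joint_positions": joint angles; "joint_velocities": joint speeds; "tau": joint torques, N m; "ee_pos": TCP position; "tcp_rot": TCP orientation; "wrist_force": force on the tool from outside, world axes, zero at the start; "moment": the same for the moment, N m; "gripper_width": finger opening in m.
Only numpy, scipy, OpenCV 4.12 (cv2) and the standard library are available. Lean on these libraries where they do the work, as an engineer would, in place of code of your own. Each camera call takes 0.05 s, during which the arm holds its last target.

## Working session

There is one attempt and no reset: what is moved stays moved. The work goes in short steps, each a Python script; the robot and the scene stay as the last script left them, time stands still between calls to the robot, and variables do not carry over. Pictures are saved under pics/ and viewed, and the job is handed in when it is done.

```bash
ls; mkdir -p pics; python3 - <<'E'
from station import env, effector, solver, viewer, workorder, search_frame, tip_of
import cv2, numpy as np
s=env.sense(); print(s['t'],s['ee_pos'],s['tcp_rot'],s['gripper_width'])
for c in ['scene','top','wrist']:
    im,d=viewer.read_camera(c); cv2.imwrite(f'pics/{c}0.png',im[:,:,::-1]); np.save(f'pics/{c}0_d.npy',d)
    print(c,viewer.camera_info(c))
    for n in ['fixture','tube','tube_mid','thin_end','nut_wing','lever_grip','saddle_head','saddle_free','seat','post_top','strap_end','lever_pivot','pad']:
        if c=='wrist' : continue
        r=tip_of(c,n); print(c,n,[(np.round(q['at'],3).tolist(),round(q['score'],2)) for q in r][:4])
E
```

```text
pics
0.0 [ 0.17237046 -0.62609223  0.2136281 ] [[-9.64110955e-01 -6.31692102e-04  2.65498901e-01]
 [-2.65499606e-01  1.70017573e-03 -9.64109469e-01]
 [ 1.57625549e-04 -9.99998355e-01 -1.80687205e-03]] 0.09211301653070317
scene {'intrinsics': array([[376.52208759,   0.        , 253.51279081],
       [  0.        , 376.52208759, 185.72698967],
       [  0.        ,   0.        ,   1.        ]]), 'dist_coeffs': array([0.02863066, 0.        , 0.        , 0.        , 0.        ]), 'eye': array([ 1.00245724, -0.76871156,  0.85438135]), 'rotation': array([[ 8.50866413e-01, -3.29593382e-01,  4.09138791e-01],
       [ 5.25382014e-01,  5.33345849e-01, -6.62959987e-01],
       [ 2.94748162e-04,  7.79044548e-01,  6.26968504e-01]])}
scene fixture [([0.566, -0.217, -0.004], 0.81)]
scene tube [([0.557, 0.216, 0.002], 0.74), ([0.348, 0.012, -0.005], 0.72), ([0.748, 0.146, 0.003], 0.48)]
scene tube_mid [([0.56, 0.217, 0.021], 0.98), ([0.345, 0.018, 0.011], 0.67)]
scene thin_end [([0.342, -0.078, 0.012], 0.89), ([0.559, 0.217, -0.002], 0.75), ([0.431, 0.183, 0.022], 0.66)]
scene nut_wing [([0.575, -0.
[... 1974 characters left out ...]
, -0.217, 0.049], 0.32)]
top lever_pivot [([0.659, -0.182, 0.182], 0.74)]
top pad []
wrist {'intrinsics': array([[282.5238267 ,   0.        , 253.79195101],
       [  0.        , 282.5238267 , 195.07087483],
       [  0.        ,   0.        ,   1.        ]]), 'dist_coeffs': array([0.01444356, 0.        , 0.        , 0.        , 0.        ]), 'T_tool_cam': array([[-9.29365666e-04, -9.70962027e-01, -2.39231850e-01,
        -6.79582092e-02],
       [ 4.55710679e-05,  2.39231912e-01, -9.70962456e-01,
        -1.70624722e-01],
       [ 9.99999567e-01, -9.13281220e-04, -1.78086149e-04,
         9.65508617e-04],
       [ 0.00000000e+00,  0.00000000e+00,  0.00000000e+00,
         1.00000000e+00]])}
```

View pics/scene0.png

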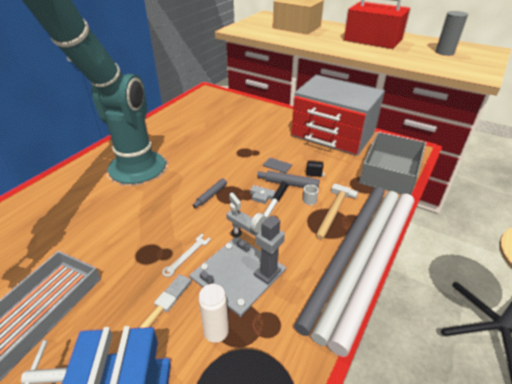

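View pics/top0.png

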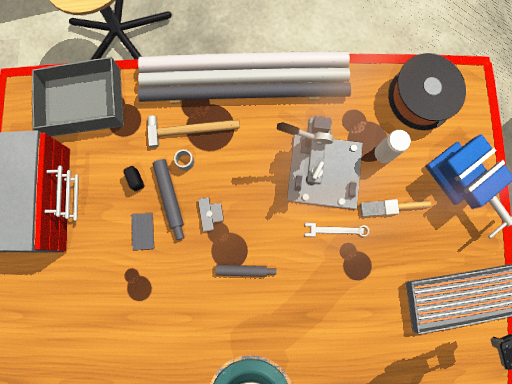

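```bash
python3 - <<'E'
import cv2
im=cv2.imread('pics/top0.png');cv2.imwrite('pics/top0c.png',cv2.resize(im[60:330,140:450],None,fx=2.5,fy=2.2,interpolation=cv2.INTER_CUBIC))
im=cv2.imread('pics/scene0.png');cv2.imwrite('pics/scene0c.png',cv2.resize(im[120:360,160:400],None,fx=2.5,fy=2.5,interpolation=cv2.INTER_CUBIC))
E
```

```text
(no output)
```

The top view shows two stepped tubes: one at top px (170,200), the other at (245,270). I'll check both in an enlarged crop.

View pics/top0c.png

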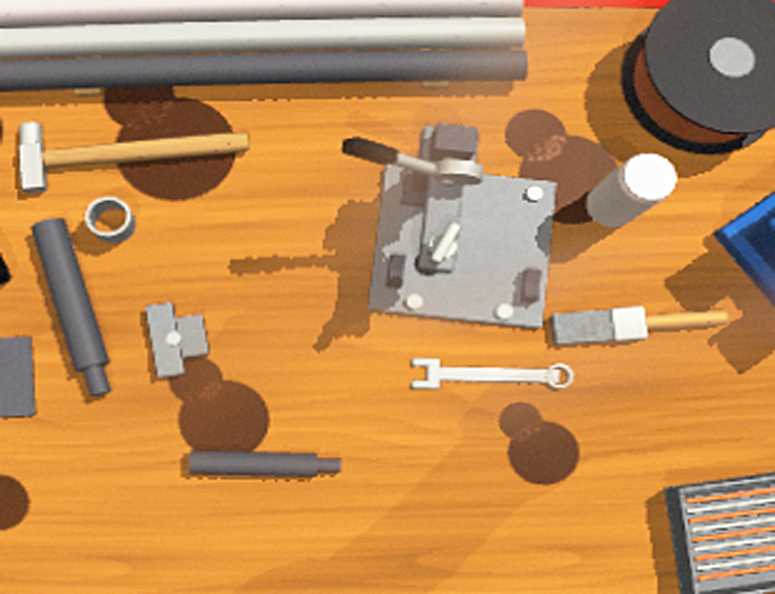

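View pics/scene0c.png

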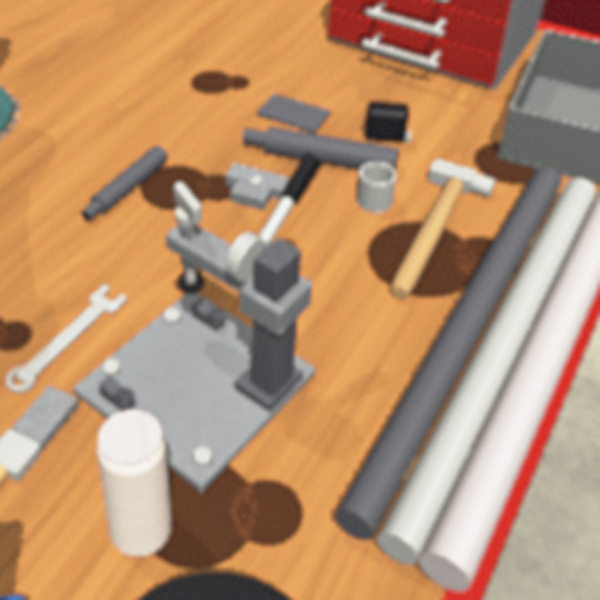

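```bash
cat > h.py <<'E'
import numpy as np, cv2
def cloud(viewer,cam,d,mask=None,pose=None):
    """world points per pixel (H,W,3)"""
    ci=viewer.camera_info(cam); K=ci['intrinsics']; D=ci['dist_coeffs']
    H,W=d.shape
    uv=np.stack(np.meshgrid(np.arange(W),np.arange(H)),-1).reshape(-1,1,2).astype(np.float64)
    n=cv2.undistortPoints(uv,K,D).reshape(H,W,2)
    pc=np.stack([n[...,0]*d,-n[...,1]*d,-d],-1)
    if cam=='wrist':
        T=ci['T_tool_cam']; p,R=pose
        pt=pc@T[:3,:3].T+T[:3,3]; return pt@R.T+p
    return pc@ci['rotation'].T+ci['eye']
E
python3 - <<'E'
from station import env, effector, solver, viewer, workorder, search_frame, tip_of
from h import *
print(env.sense()['t'])
for c in ['top','scene']:
    d=np.load(f'pics/{c}0_d.npy'); P=cloud(viewer,c,d).reshape(-1,3)
    # table height
    m=(abs(P[:,0]-.45)<.02)&(abs(P[:,1]-.1)<.05); print(c,'table z',np.median(P[m,2]) )
    for nm,cx,cy,r in [('big',.545,.21,.16),('small',.345,.0,.12)]:
        m=(P[:,2]>.008)&(P[:,2]<.06)
        if nm=='big':
            a=np.array([.97,.243]);b=np.array([-.243,.97])
        else: a=np.array([0,1.]);b=np.array([1.,0])
        q=P[:,:2]-[cx,cy]
        m&=(abs(q@a)<r)&(abs(q@b)<.03)
        Q=P[m]; t=Q[Q[:,2]>np.percentile(Q[:,2],60)]
        s=q[m]@a
        mu=t[:,:2].mean(0);u=np.linalg.svd(t[:,:2]-mu)[2][0]
        print(c,nm,m.sum(),'ext',s.min(),s.max(),'zmax',np.percentile(Q[:,2],98),'mu',mu,'dir',u)
    # post top
    q=P[:,:2]-[.694,-.186]; m=(abs(P[:,2]-.215)<.006)&(np.hypot(*q.T)<.035); print('post',m.sum(),P[m].mean(0) if m.any() else 0)
E
```

```text
1.45
top table z 0.002091344013132601
top big 1119 ext -0.11494802054583694 0.15993792591007777 zmax 0.044284557392322205 mu [0.55450758 0.21699045] dir [-0.96581057 -0.2592488 ]
top small 634 ext -0.07461193312359782 0.11485907693331315 zmax 0.03391383591370709 mu [0.34580316 0.02094078] dir [-0.03456192 -0.99940256]
post 236 [ 0.68806211 -0.1842987   0.21591144]
scene table z 0.0010615447754376284
scene big 581 ext -0.11629605496046848 0.1599558251475197 zmax 0.04122459535064871 mu [0.56072954 0.21275947] dir [0.96439572 0.2644634 ]
scene small 312 ext -0.07642313132152978 0.08662173918870975 zmax 0.030531450068250962 mu [0.34693831 0.01520951] dir [-0.04520674 -0.99897765]
post 197 [ 0.68851483 -0.18855041  0.21440965]
```

Candidates are the tube at top px (170,200) and a similar one at (245,270). The first measures about 40–44 mm high with a ~225 mm overall length. The second is about 31–34 mm high and shorter. The crop confirms that the first, with its thin end at px (178,235), is the larger and so the one wanted. Next is a wrist view over the fixture, then one over the tube.

```bash
cat >> h.py <<'E'
def Rdown(xdir):
    """tool pointing down with tool x along (cx,cy)"""
    x=np.array([xdir[0],xdir[1],0.]);x/=np.linalg.norm(x);y=np.array([0,0,-1.]);z=np.cross(x,y)
    return np.stack([x,y,z],1)
E
python3 - <<'E'
from station import env, effector, solver, viewer, workorder, search_frame, tip_of
from h import *
np.set_printoptions(precision=4,suppress=True)
fy=np.array([0.137,0.99]); fy/=np.linalg.norm(fy)
for tag,p,xd in [('fix',[.575,-.205,.36],-fy),('tube',[.555,.215,.30],[-.965,-.262])]:
    env.reach(p,Rdown(xd)); s=env.sense(); print(tag,s['t'],s['ee_pos'],s['joint_positions'])
    im,d=viewer.read_camera('wrist'); cv2.imwrite(f'pics/w_{tag}.png',im[:,:,::-1])
    np.savez(f'pics/w_{tag}.npz',d=d,im=im,p=s['ee_pos'],R=s['tcp_rot'])
    names=['nut_wing','lever_grip','saddle_head','saddle_free','seat','post_top','strap_end','lever_pivot','pad','fixture'] if tag=='fix' else ['tube_mid','thin_end','tube','stub','magnet','tape','coupon']
    for n in names:
        print(n,[(np.round(q['at'],4).tolist(),round(q['score'],2)) for q in tip_of('wrist',n)][:3])
print(env.sense()['t'])
E
```

```text
fix 3.6 [ 0.5744 -0.2067  0.3595] [ 0.6692  0.3457 -0.5036  1.4941  0.169   1.346   0.0124]
nut_wing []
lever_grip [([0.6724, -0.1018, 0.2404], 0.74), ([0.579, -0.1392, 0.0286], 0.16)]
saddle_head [([0.5776, -0.1422, 0.0298], 0.95)]
saddle_free [([0.5594, -0.2912, 0.0352], 0.97), ([0.5666, -0.2182, 0.0518], 0.42)]
seat [([0.5665, -0.2157, 0.0521], 0.92), ([0.5098, -0.4121, 0.0015], 0.32)]
post_top [([0.6924, -0.1885, 0.2129], 0.78)]
strap_end [([0.5554, -0.1663, 0.1512], 0.57)]
lever_pivot [([0.657, -0.1802, 0.1853], 0.65), ([0.5809, -0.14, 0.0307], 0.2)]
pad [([0.5552, -0.2938, 0.033], 0.45)]
fixture [([0.5708, -0.2183, 0.001], 0.91)]
tube 5.8167 [0.5555 0.2141 0.3001] [-0.0093  0.3597 -0.5378  1.6158  0.1938  1.2195 -1.8927]
tube_mid [([0.5599, 0.2189, 0.0237], 0.9), ([0.3467, 0.018, 0.0128], 0.71)]
thin_end [([0.3409, -0.078, 0.0127], 0.93), ([0.4356, 0.1823, 0.0241], 0.74)]
tube [([0.5558, 0.2129, 0.0024], 0.91), ([0.3488, 0.0142, -0.0027], 0.73)]
stub [([0.6495, 0.1704, -0.003], 0.87)]
magnet [([0.4994, 0.1096, 0.001], 0.59), ([0.7443, 0.1435, -0.0028], 0.37)]
tape [([0.6008, 0.3107, -0.0002], 0.8)]
coupon [([0.4586, 0.2884, 0.0012], 0.86)]
6.2167
```

```bash
python3 - <<'E'
import cv2,numpy as np
a=cv2.imread('pics/w_fix.png');b=cv2.imread('pics/w_tube.png')
cv2.imwrite('pics/w1.png',cv2.resize(a,(768,576)));cv2.imwrite('pics/w2.png',cv2.resize(b,(768,576)))
E
python3 - <<'E'
from station import viewer,env
from h import *
from scipy.optimize import least_squares
np.set_printoptions(precision=4,suppress=True)
f={'saddle_head':(0,75),'saddle_free':(0,-75),'seat':(0,0),'post_top':(118,48),'strap_end':(-20,48),'lever_pivot':(85,48),'fixture':(0,0),'nut_wing':(0,48)}
obs=[('fixture',.566,-.217),('saddle_head',.579,-.142),('saddle_free',.562,-.293),('seat',.573,-.219),('post_top',.692,-.185),('strap_end',.554,-.164),('lever_pivot',.66,-.179),('nut_wing',.575,-.168),
('fixture',.566,-.218),('saddle_head',.581,-.143),('saddle_free',.557,-.288),('seat',.566,-.216),('post_top',.695,-.187),('strap_end',.556,-.170),('lever_pivot',.659,-.182),('nut_wing',.574,-.170),
('fixture',.5708,-.2183),('saddle_head',.5776,-.1422),('saddle_free',.5594,-.2912),('seat',.5665,-.2157),('post_top',.6924,-.1885),('strap_end',.5554,-.1663),('lever_pivot',.657,-.1802)]
A=np.array([f[o[0]] for o in obs])/1000;B=np.array([o[1:] for o in obs])
def res(v):
    c,s=np.cos(v[2]),np.sin(v[2]);return ((A@np.array([[c,s],[-s,c]])+v[:2])-B).ravel()
r=least_squares(res,[.57,-.217,-.13],loss='soft_l1',f_scale=.003);print('fixture',r.x,np.abs(r.fun).max())
for t in ['fix','tube']:
    z=np.load(f'pics/w_{t}.npz');P=cloud(viewer,'wrist',z['d'],pose=(z['p'],z['R']))
    if t=='fix':
        c,s=np.cos(r.x[2]),np.sin(r.x[2]);q=(P-[r.x[0],r.x[1],0])@np.array([[c,-s,0],[s,c,0],[0,0,1]])
        np.save('pics/fixcloud.npy',q)
        q=q.reshape(-1,3)
        m=(abs(q[:,0]-118)<1e9)&(abs(q[:,2]-.215)<.004)&(abs(q[:,0]-.118)<.025)&(abs(q[:,1]-.048)<.03)
        print('post',q[m].mean(0),np.percentile(q[m],[3,97],axis=0))
        m=(abs(q[:,0])<.03)&(abs(q[:,1]-.048)<.03)&(q[:,2]>.19)
        w=q[m];top=w[w[:,2]>np.percentile(w[:,2],90)-.005];mu=top.mean(0);u=np.linalg.svd(top[:,:2]-mu[:2],full_matrices=False)[2][0]
        print('nut',m.sum(),np.percentile(w[:,2],[50,90,97,100]),mu,u,np.degrees(np.arctan2(u[1],u[0])),np.ptp(top[:,:2]@u))
        m=(abs(q[:,0])<.03)&(abs(q[:,1]-.048)<.03)
        m=(abs(q[:,0]-.085)<.02)&(q[:,1]>.09)&(q[:,1]<.2)&(q[:,2]>.15);w=q[m];mu=w.mean(0);print('lever',m.sum(),mu,w.min(0),w.max(0))
        for yy in(.075,-.075):
            m=(abs(q[:,0])<.03)&(abs(q[:,1]-yy)<.016)&(q[:,2]>.020)&(q[:,2]<.045);w=q[m];print('saddle',m.sum(),w.mean(0),np.percentile(w,[2,98],axis=0))
    else:
        p=P.reshape(-1,3);a=np.array([.965,.262]);a/=np.hypot(*a);b=np.array([-a[1],a[0]])
        q=p[:,:2]-[.56,.217]
        for _ in range(4):
            m=(p[:,2]>.012)&(p[:,2]<.05)&(abs(q@b)<.024)&(q@a>-.09)&(q@a<.09)
            w=p[m];t=w[w[:,2]>.030];mu=t[:,:2].mean(0);u=np.linalg.svd(t[:,:2]-mu,full_matrices=False)[2][0];u*=np.sign(u@a)
            o=np.array([.56,.217]);a=u;b=np.array([-a[1],a[0]]);q=p[:,:2]-mu
        m=(p[:,2]>.010)&(p[:,2]<.055)&(abs(q@b)<.024)&(abs(q@a)<.2);s=np.sort(q[m]@a)
        th=(p[:,2]>.034)&m; st=np.sort(q[th]@a)
        h,e=np.histogram(s,bins=np.arange(-.16,.14,.004));print('axis pt',mu,'dir',a,'ext',s[:3],s[-3:],'thick',st[:3],st[-3:],len(s),'zmax',np.percentile(p[m,2],95));print(h)
E
```

```text
fixture [ 0.5685 -0.217  -0.138 ] 0.0045196347893604605
post [0.1181 0.049  0.2153] [[0.1039 0.0301 0.2134]
 [0.1332 0.0674 0.2169]]
nut 19459 [0.4824 0.4881 0.489  0.4895] [-0.      0.0351  0.4863] [ 1.     -0.0015] -0.08834342568137703 0.05999041713251061
lever 1548 [0.0851 0.1247 0.2463] [0.0782 0.0903 0.214 ] [0.0954 0.1553 0.2655]
saddle 252 [0.0011 0.0758 0.0324] [[-0.0185  0.0678  0.0274]
 [ 0.021   0.0844  0.0376]]
saddle 218 [ 0.0005 -0.0729  0.0313] [[-0.0186 -0.0819  0.0211]
 [ 0.0202 -0.066   0.037 ]]
axis pt [0.5721 0.2197] dir [0.9634 0.2679] ext [-0.1436 -0.1434 -0.1433] [0.1998 0.1998 0.2   ] thick [-0.1229 -0.1106 -0.1083] [0.0823 0.0824 0.0825] 4464 zmax 0.040862124785829124
[ 0  0  0  0 26 34 34 31 34 37 31 29 13 52 57 57 56 58 52 58 61 52 60 59
 58 57 62 55 61 58 64 57 63 56 66 59 64 67 60 69 63 68 73 69 62 72 77 57
 73 77 78 51 78 78 76 68 63 79 80 79 54  0  0  0  0  0  0  0  0  0  0  0
 46 59 53]
```

View pics/w1.png

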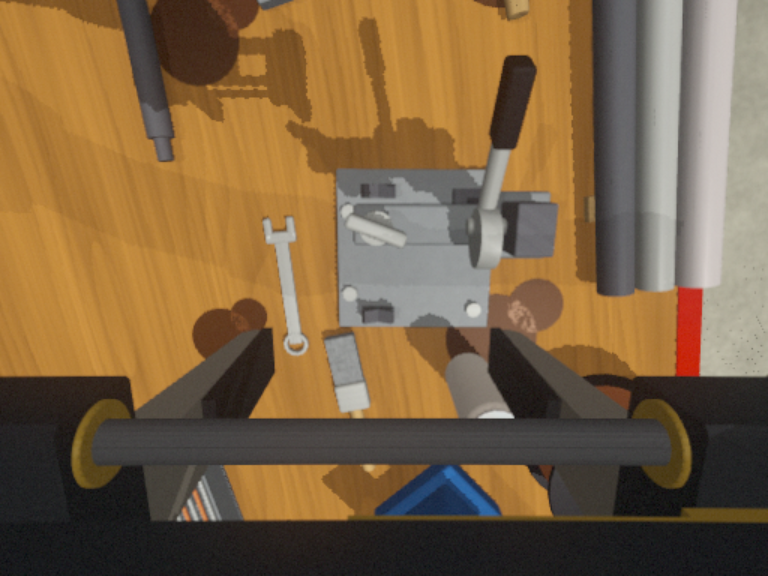

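View pics/w2.png

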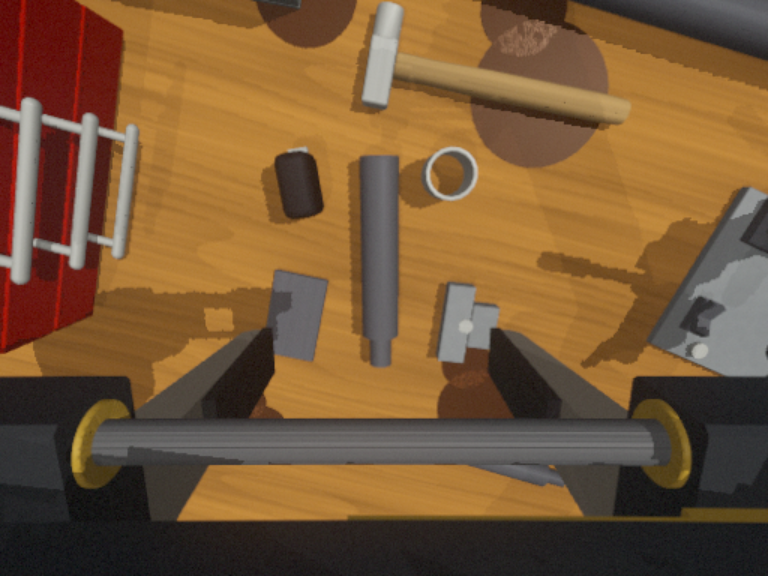

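Wrist view 1 shows the fixture with the wing at px (375,232), turned a little clockwise from the fixture's x, and the lever handle at (515,95). View 2 shows the tube from its thin tip (380,362) to its thick end (380,157). The fingers will pass between the magnet, the coupon and the stub. Now I'll measure the wing and the lever.

```bash
cat >> h.py <<'E'
FX=np.array([.569,-.216]);FA=-.138
FXV=np.array([np.cos(FA),np.sin(FA),0.]);FYV=np.array([-np.sin(FA),np.cos(FA),0.])
def F(x,y,z): return np.array([FX[0],FX[1],0])+x*FXV+y*FYV+np.array([0,0,z])
def toF(P): 
    q=P-np.array([FX[0],FX[1],0]); return np.stack([q@FXV,q@FYV,q[...,2]],-1)
def nutmeas(q):
    q=q.reshape(-1,3)
    m=(abs(q[:,0])<.032)&(abs(q[:,1]-.048)<.032)&(q[:,2]>.18)&(q[:,2]<.24)
    w=q[m];zt=np.percentile(w[:,2],95);t=w[w[:,2]>zt-.006];mu=t.mean(0)
    u=cv2.fitLine(t[:,:2].astype(np.float32),cv2.DIST_HUBER,0,.01,.01).ravel()[:2];u*=np.sign(u[0])
    return m.sum(),zt,mu,np.degrees(np.arctan2(u[1],u[0])),np.ptp(t[:,:2]@u),np.percentile(w[:,2],[50,80,90,98])
E
python3 - <<'E'
from station import viewer,env
from h import *
np.set_printoptions(precision=4,suppress=True)
def lev(q):
    q=q.reshape(-1,3);m=(abs(q[:,0]-.085)<.02)&(q[:,1]>.1)&(q[:,1]<.2)&(q[:,2]>.15)&(q[:,2]<.3);w=q[m]
    r=w[:,1:]-[.048,.184];return m.sum(),w.mean(0),np.degrees(np.arctan2(r[:,0],r[:,1]).mean()),np.hypot(*r.T).max()
z=np.load('pics/w_fix.npz');Q=toF(cloud(viewer,'wrist',z['d'],pose=(z['p'],z['R'])));print('w',nutmeas(Q),lev(Q))
for c in['top','scene']:
    Q=toF(cloud(viewer,c,np.load(f'pics/{c}0_d.npy')));print(c,nutmeas(Q),lev(Q))
im=z['im'][90:200,200:400];cv2.imwrite('pics/w1c.png',cv2.resize(im[:,:,::-1],None,fx=4,fy=4,interpolation=cv2.INTER_CUBIC))
# IK tests
from station import solver
sgn=-1
s=np.array([0.5596,0.2162]);a=np.array([.9634,.2679])
print('place',solver.inverse_kinematics(F(0,-.03,.038),Rdown(-FYV[:2])))
for al in np.radians([-40,-30,0,30,40]):
    y=-(np.cos(al)*np.array([0,0,1.])-np.sin(al)*FYV)  # approach; lean al>0 -> toward -y
    for zs in(1,-1):
        zv=zs*FXV;x=np.cross(y,zv);R=np.stack([x,y,zv],1)
        th=al*1.5
        g=F(.085,.048-.1*np.sin(th),.184+.1*np.cos(th));print(np.degrees(al),zs,solver.inverse_kinematics(g+.019*y,R))
for an in np.radians([0,30,60,90,120,150,180,-30,-60,-90,-120,-150]):
    xd=np.cos(an)*FXV-np.sin(an)*FYV
    print('nut x-dir cw deg',np.degrees(an),solver.inverse_kinematics(F(0,.048,.194),Rdown(xd[:2])))
E
```

```text
w (np.int64(635), np.float64(0.22705025314945312), array([0.0009, 0.0482, 0.2257]), np.float32(-20.677895), np.float64(0.04576874988987453), array([0.225 , 0.2262, 0.2267, 0.2274])) (np.int64(1375), array([0.0847, 0.1273, 0.2492]), np.float64(50.41856243727084), np.float64(0.12573924597649727))
top (np.int64(150), np.float64(0.22880996233643014), array([-0.0015,  0.0485,  0.2263]), np.float32(-21.00512), np.float64(0.04585990310738537), array([0.2242, 0.2272, 0.2281, 0.2295])) (np.int64(199), array([0.0829, 0.1285, 0.2496]), np.float64(50.5746964103463), np.float64(0.12804040603404318))
scene (np.int64(159), np.float64(0.22616170714648148), array([0.0018, 0.045 , 0.2246]), np.float32(-19.994453), np.float64(0.04186632290337429), array([0.2133, 0.2241, 0.2257, 0.2266])) (np.int64(180), array([0.0883, 0.1223, 0.2447]), np.float64(50.71187907852626), np.float64(0.12350052664038738))
place [ 0.7172  0.6988 -0.4929  1.7746  0.447   0.7814 -0.139 ]
-40.0 1 [ 0.1162  0.6916 -0.4787  1.481   0.9151  1.4969 -0.7527]
-40.0 -1 [ 0.4372  0.9427 -1.1114  1.4568  1.2885  1.8324  2.2381]
-29.999999
[... 918 characters left out ...]
t x-dir cw deg 119.99999999999999 [ 0.5945  0.4578 -0.4805  1.7255  0.2425  1.0175 -0.6337]
nut x-dir cw deg 150.0 [ 0.5577  0.4484 -0.4304  1.728   0.215   1.012  -1.1351]
nut x-dir cw deg 180.0 [ 0.4928  0.4344 -0.3436  1.7324  0.1689  1.0038 -1.6211]
nut x-dir cw deg -29.999999999999996 [ 1.0714  0.8443 -1.3247  1.6972  0.8507  1.3033  1.5258]
nut x-dir cw deg -59.99999999999999 [-0.6378  0.7961  1.3471  1.8039 -0.8248  1.2495 -2.8553]
nut x-dir cw deg -90.0 [-0.1052  0.4199  0.4349  1.7742 -0.2066  0.9926 -2.8696]
nut x-dir cw deg -119.99999999999999 [ 0.3582  0.4142 -0.1671  1.7419  0.0801  0.9921 -2.5948]
nut x-dir cw deg -150.0 [ 0.4262  0.4231 -0.2558  1.7371  0.124   0.9972 -2.1078]
```

View pics/w1c.png

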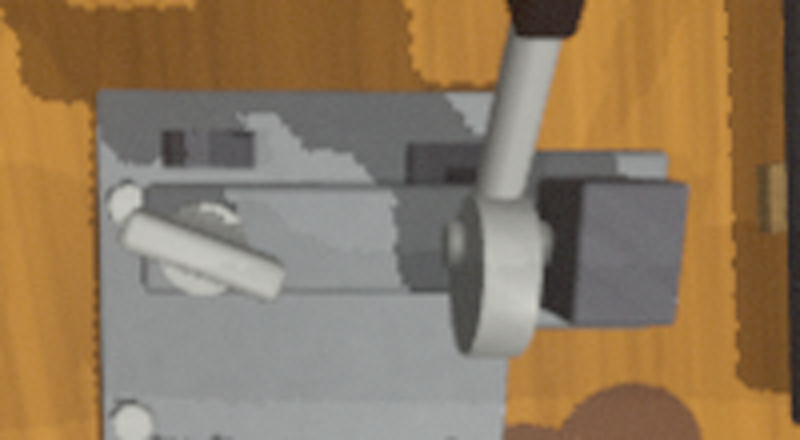

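```bash
python3 - <<'E'
from station import viewer,env,solver
from h import *
np.set_printoptions(precision=4,suppress=True)
im,d=viewer.read_camera('scene');cv2.imwrite('pics/s1.png',cv2.resize(im[20:220,150:400,::-1],None,fx=3,fy=3,interpolation=cv2.INTER_CUBIC))
for y in(-.024,-.03):
  for x in(-.15,0): print(solver.inverse_kinematics(F(x,y,.051),Rdown(FYV[:2])),solver.inverse_kinematics(F(x,y,.051),Rdown(-FYV[:2])))
E
```

```text
[ 0.447   0.43   -0.0407  2.1441  0.0315  0.568  -2.8962] [ 0.8074  0.4826 -0.4711  2.1211  0.3727  0.6169 -0.0631]
[ 0.1888  0.6145  0.2108  1.8125 -0.1812  0.7334 -2.7824] [ 0.7141  0.6785 -0.5009  1.7745  0.4336  0.8001 -0.1387]
[ 0.4573  0.4324 -0.0384  2.1395  0.0298  0.5701 -2.8823] [ 0.8164  0.4846 -0.4679  2.1166  0.3707  0.6186 -0.0487]
[ 0.1986  0.6166  0.2108  1.8084 -0.1813  0.7354 -2.773 ] [ 0.7219  0.6802 -0.4992  1.7705  0.4324  0.8017 -0.1277]
```

View pics/s1.png

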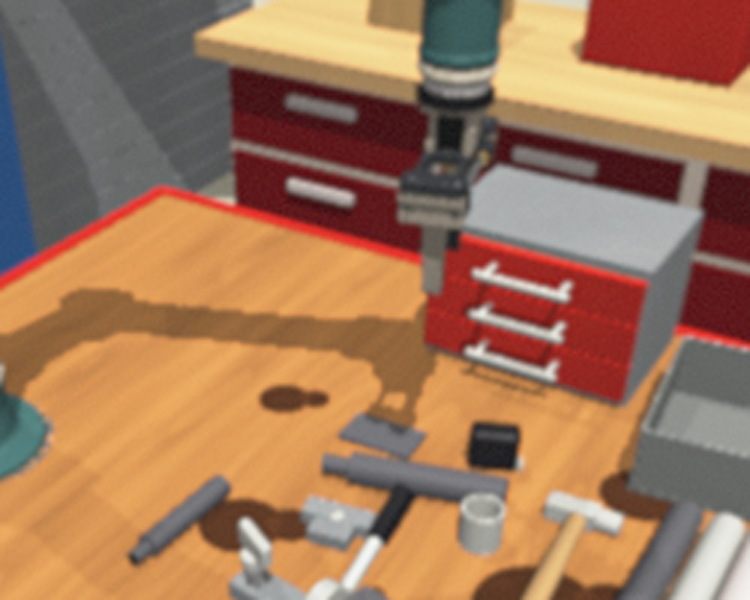

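A small camera bump sits beside the gripper body at px (490,140). In the unflipped grasp it would come near the wing nut, so I'll use the flipped grasp.

```bash
python3 - <<'E'
from station import *
from station import env,effector,solver,viewer
from h import *
np.set_printoptions(precision=4,suppress=True)
a=np.array([.9634,.2679]);mid=np.array([.5596,.2162]);g=mid-.024*a
R=Rdown(a)
print(solver.inverse_kinematics([*g,.12],R))
env.reach([*g,.13],R); env.movel([*g,.011],rate=.12)
s=env.sense();print(s['t'],s['ee_pos'],s['joint_positions'],s['wrist_force'])
effector.grasp(45);s=env.sense();print(s['t'],s['gripper_width'],s['ee_pos'],s['wrist_force'])
env.movel([*g,.15],rate=.2);env.pause(.2);s=env.sense();print(s['t'],s['gripper_width'],s['wrist_force'],s['moment'])
for p in [(-.1,.3),(-.1,.055),(-.05,.053),(0,.053),(0,.041),(0,.25)]:
    print(p,solver.inverse_kinematics(F(p[0],-.024,p[1]),Rdown(FYV[:2])))
E
```

```text
[ 0.4335  0.9526 -1.3297  1.8113  0.9925  1.2376  0.6415]
9.5833 [0.5369 0.2101 0.0118] [ 0.3661  1.0564 -1.176   1.8553  1.1319  1.0924  0.5661] [0.8628 0.0091 0.2876]
10.4333 0.038883970344587696 [0.5364 0.21   0.011 ] [-0.0796  0.52    0.4609]
11.475 0.03903827514165315 [ 0.0992 -0.5386 -3.1665] [ 0.0257 -0.099  -0.0003]
(-0.1, 0.3) [-0.6961  0.3746  1.3827  1.874  -0.3927  1.2205 -2.4655]
(-0.1, 0.055) [ 1.3406  1.2072 -1.4828  1.9793  1.2651  1.3524  2.4148]
(-0.05, 0.053) [ 1.2589  1.2257 -1.4557  1.8656  1.2678  1.3677  2.4481]
(0, 0.053) [ 1.1796  1.244  -1.4344  1.7453  1.2674  1.3872  2.4885]
(0, 0.041) [ 1.1761  1.2532 -1.4172  1.749   1.2794  1.371   2.4847]
(0, 0.25) [ 1.2067  0.9788 -1.5586  1.6025  0.9792  1.543   2.62  ]
```

```bash
python3 - <<'E'
from station import env,effector,solver,viewer
from h import *
np.set_printoptions(precision=4,suppress=True)
def hd(d): d=np.radians(d);return Rdown([np.cos(d),np.sin(d)])
q=solver.inverse_kinematics([.45,.02,.17],hd(49));print(q)
env.reach([.45,.02,.17],hd(49));s=env.sense();print(s['t'],s['joint_positions'],s['ee_pos'])
T=Rdown(FYV[:2])
for p in [(-.1,.12),(-.1,.055),(-.1,.3)]:
    print(p,F(p[0],-.024,p[1]),solver.inverse_kinematics(F(p[0],-.024,p[1]),T))
E
```

```text
[ 0.9259  0.5499 -1.3004  2.0611  0.633   1.0185  1.728 ]
12.4667 [ 0.9252  0.5503 -1.3012  2.0605  0.6333  1.0183  1.7268] [0.4505 0.0207 0.1702]
(-0.1, 0.12) [ 0.4666 -0.226   0.12  ] [ 1.3101  0.8266 -1.2957  1.9486  0.9051  1.1201  2.6312]
(-0.1, 0.055) [ 0.4666 -0.226   0.055 ] [ 1.2479  0.8911 -1.1863  1.9833  1.004   1.0249  2.5683]
(-0.1, 0.3) [ 0.4666 -0.226   0.3   ] [ 1.4436  0.6659 -1.5313  1.7648  0.6777  1.3944  2.7863]
```

```bash
python3 - <<'E'
from station import env,effector,solver,viewer
from h import *
np.set_printoptions(precision=4,suppress=True)
T=Rdown(FYV[:2])
env.reach(F(-.1,-.024,.12),T);s=env.sense();print(s['t'],s['joint_positions'])
env.movel(F(-.1,-.024,.054),rate=.15);s=env.sense();print(s['t'],toF(s['ee_pos']),s['wrist_force'],s['joint_positions'],s['gripper_width'])
im,d=viewer.read_camera('scene');cv2.imwrite('pics/s2.png',cv2.resize(im[160:340,130:350,::-1],None,fx=3.3,fy=3.3,interpolation=cv2.INTER_CUBIC))
im,d=viewer.read_camera('top');cv2.imwrite('pics/t2.png',cv2.resize(im[90:260,230:440,::-1],None,fx=3.5,fy=3.5,interpolation=cv2.INTER_CUBIC));np.save('pics/t2.npy',d)
E
```

```text
13.4583 [ 1.3081  0.8272 -1.297   1.949   0.9043  1.1195  2.6299]
14.05 [-0.0994 -0.0232  0.0546] [ 0.9954  0.5674 -3.1911] [ 1.249   0.8977 -1.1926  1.9832  1.0113  1.0296  2.5632] 0.03904101231750753
```

View pics/s2.png

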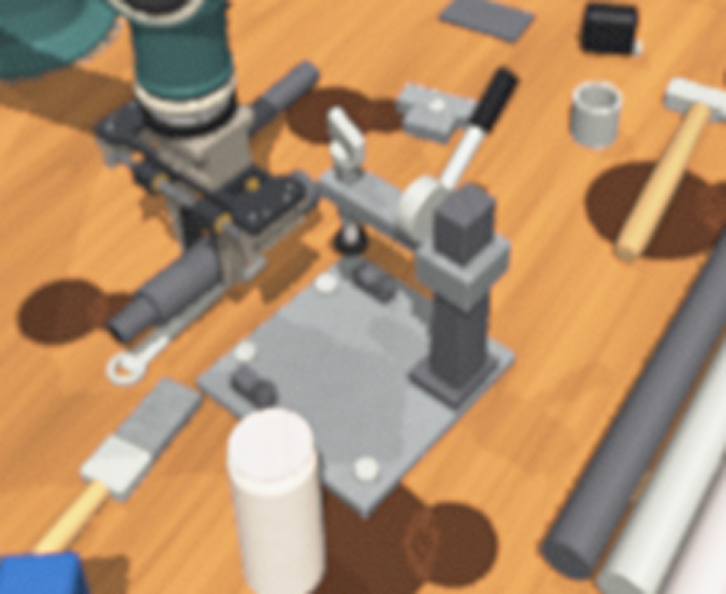

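View pics/t2.png

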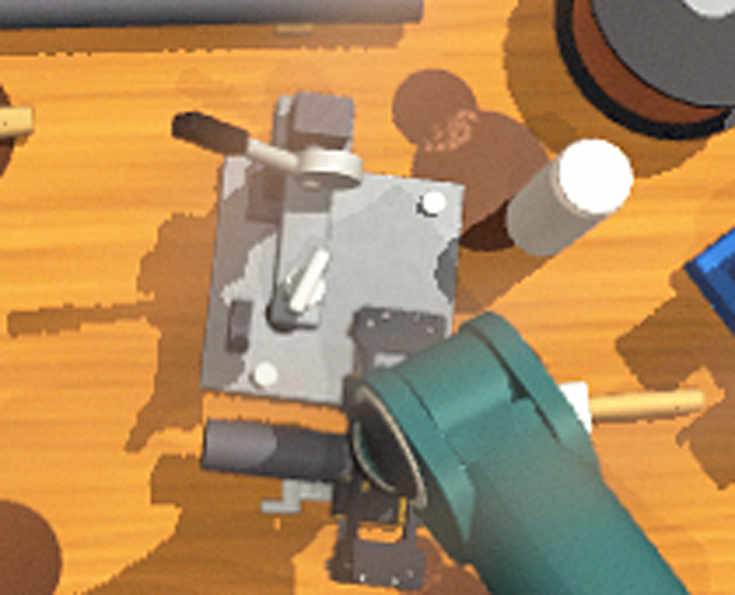

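```bash
python3 - <<'E'
from station import env,effector,solver,viewer
from h import *
np.set_printoptions(precision=4,suppress=True)
Q=toF(cloud(viewer,'top',np.load('pics/t2.npy'))).reshape(-1,3)
m=(abs(Q[:,0]+.1)<.03)&(Q[:,1]>.03)&(Q[:,1]<.13)&(Q[:,2]>.05)&(Q[:,2]<.1);w=Q[m];t=w[w[:,2]>.076]
print(m.sum(),np.sort(w[:,1])[-8:],np.percentile(w[:,2],97),t.mean(0),cv2.fitLine(t.astype(np.float32),cv2.DIST_L2,0,.01,.01).ravel())
s0=env.sense()['wrist_force']
env.movel(F(0,-.024,.0535),rate=.12);s=env.sense();print(s['t'],toF(s['ee_pos']),s['wrist_force']-s0,s['joint_positions'])
E
```

```text
376 [0.0958 0.0958 0.0958 0.0959 0.0959 0.0961 0.0961 0.0961] 0.08753660211977182 [-0.0997  0.0621  0.0822] [-0.0121  0.9999 -0.0096 -0.0997  0.0621  0.0822]
15.1333 [-0.0007 -0.024   0.0533] [-1.2997  0.7969  0.3289] [ 1.0943  0.9854 -1.1437  1.7508  1.0046  1.1175  2.612 ]
```

```bash
python3 - <<'E'
from station import env,effector,solver,viewer
from h import *
np.set_printoptions(precision=4,suppress=True)
s0=env.sense()['wrist_force']
for z in [.046,.043,.0415,.040]:
    env.movel(F(0,-.024,z),rate=.05);s=env.sense();f=s['wrist_force']-s0;print(s['t'],toF(s['ee_pos']),f)
    if f[2]>8: break
effector.release();s=env.sense();print(s['t'],s['wrist_force'],s['ee_pos'])
env.movel(F(0,-.024,.30),rate=.3);s=env.sense();print(s['t'],s['joint_positions'])
for c in ['scene','top','wrist']:
    s=env.sense();im,d=viewer.read_camera(c);np.savez(f'pics/{c}3.npz',d=d,im=im,p=s['ee_pos'],R=s['tcp_rot'])
    b={'scene':(slice(150,330),slice(150,370)),'top':(slice(90,260),slice(230,440)),'wrist':(slice(0,384),slice(0,512))}[c]
    cv2.imwrite(f'pics/{c}3.png',cv2.resize(im[b][:,:,::-1],(780,590),interpolation=cv2.INTER_CUBIC))
    print(c,nutmeas(toF(cloud(viewer,c,d,pose=(s['ee_pos'],s['tcp_rot'])))))
    for n in ['tube_mid','thin_end']: print(n,[(toF(np.array(q['at'])),round(q['score'],2)) for q in tip_of(c,n)][:3]) if 0 else None
E
```

```text
15.4333 [-0.0007 -0.0242  0.0454] [-0.12    0.5434  0.3914]
15.6833 [-0.0001 -0.024   0.0428] [ 0.6208  0.0345 -0.0351]
15.9333 [ 0.0001 -0.024   0.0416] [ 1.679  -0.2577 -0.5961]
16.1833 [ 0.0003 -0.0239  0.0413] [-2.0686 -0.5766  9.513 ]
17.075 [ 0.2544  0.9482 -0.0025] [ 0.5657 -0.2398  0.04  ]
18.0917 [ 1.1847  0.7561 -1.3762  1.5448  0.7436  1.4592  2.7778]
scene (np.int64(140), np.float64(0.22515325781547804), array([0.0089, 0.0428, 0.2236]), np.float32(-23.085485), np.float64(0.033656056647978036), array([0.2091, 0.2229, 0.2246, 0.2258]))
top (np.int64(150), np.float64(0.22769750141479494), array([-0.0006,  0.0479,  0.2254]), np.float32(-19.561213), np.float64(0.04354044857529797), array([0.2234, 0.2262, 0.2268, 0.2291]))
wrist (np.int64(1019), np.float64(0.22580796713295342), array([0.0045, 0.0436, 0.2243]), np.float32(-15.6605625), np.float64(0.04524146924314248), array([0.2172, 0.2248, 0.2254, 0.2262]))
```

```bash
python3 - <<'E'
from station import viewer,tip_of
from h import *
np.set_printoptions(precision=4,suppress=True)
for c in ['scene','wrist','top']:
    for n in ['tube_mid','thin_end']: print(c,n,[(toF(np.array(q['at'])),round(q['score'],2)) for q in tip_of(c,n)][:2])
    z=np.load(f'pics/{c}3.npz');Q=toF(cloud(viewer,c,z['d'],pose=(z['p'],z['R']))).reshape(-1,3)
    m=(abs(Q[:,0])<.024)&(abs(Q[:,1])<.15)&(Q[:,2]>.04)&(Q[:,2]<.078);w=Q[m];t=w[(w[:,2]>.064)&(w[:,1]<.02)]
    print(c,'ext y',np.percentile(w[:,1],[1,99]),w[:,1].min(),w[:,1].max(),'top',t.mean(0),np.percentile(t[:,2],95),cv2.fitLine(t.astype(np.float32),cv2.DIST_L2,0,.01,.01).ravel()[:3])
E
```

```text
scene tube_mid [(array([ 0.002 , -0.0009,  0.05  ]), 0.66), (array([-0.2554,  0.2028,  0.0132]), 0.5)]
scene thin_end [(array([-0.0032, -0.1298,  0.0514]), 0.69), (array([-0.2436,  0.1088,  0.0113]), 0.62)]
scene ext y [-0.131   0.0899] -0.1325890594703729 0.09644509684198248 top [ 0.0017 -0.0414  0.0683] 0.07160332107083632 [0.008  1.     0.0026]
wrist tube_mid [(array([0.0025, 0.0008, 0.055 ]), 0.79), (array([-0.0035,  0.0465,  0.0943]), 0.35)]
wrist thin_end [(array([-0.0021, -0.1308,  0.0529]), 0.56), (array([-0.2443,  0.1069,  0.0127]), 0.44)]
wrist ext y [-0.1294  0.0547] -0.13170245606097766 0.06588633619435169 top [ 0.0013 -0.04    0.0686] 0.07122952361541976 [ 0.0045  1.     -0.0002]
top tube_mid [(array([ 0.    , -0.0002,  0.0486]), 0.57), (array([-0.2538,  0.2012,  0.0161]), 0.56)]
top thin_end [(array([-0.25  ,  0.1106,  0.0141]), 0.87)]
top ext y [-0.0513  0.0954] -0.054938607827718595 0.09581493840816015 top [-0.003  -0.0165  0.0692] 0.07382409755045309 [0.0042 1.     0.0078]
```

View pics/scene3.png

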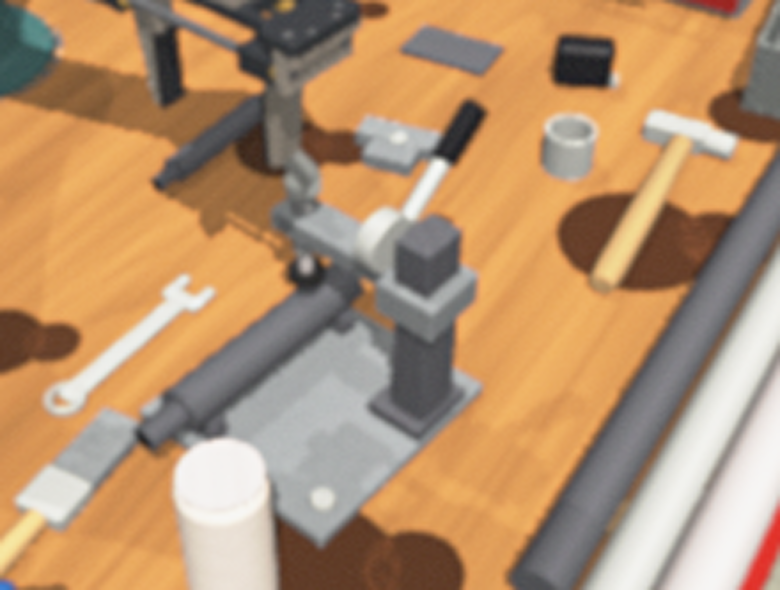

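View pics/wrist3.png

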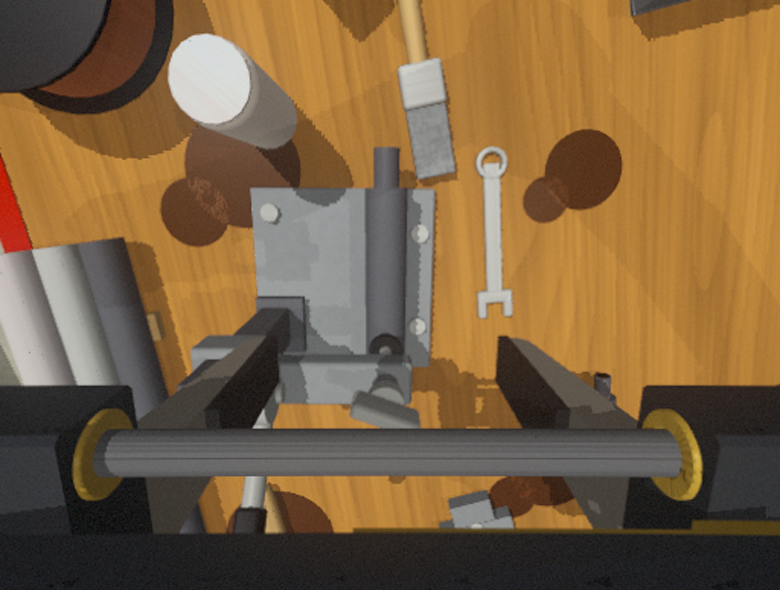

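The tube is seated: its mid lies within about 1 mm of the seat, its top is at 70 mm, and the thin end is at y≈-130 mm. Next, the wing nut.

```bash
cat >> h.py <<'E'
def Rcw(an): 
    v=np.cos(an)*FXV-np.sin(an)*FYV; return Rdown(v[:2])
E
python3 - <<'E'
from station import env,effector,solver,viewer
from h import *
np.set_printoptions(precision=4,suppress=True)
print(solver.inverse_kinematics(F(0,.048,.27),Rcw(.36)))
q0=np.array([.83,.50,-.75,1.60,.40,1.22,.93])
env.goto_joints(q0);s=env.sense();print(s['t'],toF(s['ee_pos']),s['tcp_rot'])
print(solver.inverse_kinematics(F(0,.048,.27),Rcw(.36)))
for a in(.36,1.,2.,2.6,3.25): print(a,solver.inverse_kinematics(F(0,.048,.196),Rcw(a)))
E
```

```text
[ 0.9113  0.5135 -0.9482  1.6261  0.4372  1.23    0.9476]
20.1583 [ 0.0046 -0.0051  0.2543] [[ 0.8083 -0.0349  0.5878]
 [-0.5888 -0.0368  0.8074]
 [-0.0065 -0.9987 -0.0503]]
[ 0.8334  0.466  -0.82    1.6306  0.3598  1.2031  1.0082]
0.36 [ 0.8054  0.5372 -0.7842  1.7101  0.4241  1.0723  0.957 ]
1.0 [ 0.7186  0.4966 -0.6545  1.7155  0.3417  1.0462  0.3816]
2.0 [ 0.5702  0.4492 -0.4472  1.7253  0.2226  1.0175 -0.5232]
2.6 [ 0.4802  0.4299 -0.3267  1.7315  0.159   1.0062 -1.0714]
3.25 [ 0.3834  0.415  -0.1998  1.7383  0.0954  0.9977 -1.6689]
```

```bash
python3 - <<'E'
from station import env,effector,solver,viewer
from h import *
np.set_printoptions(precision=4,suppress=True)
n0=.36
env.reach(F(0,.048,.27),Rcw(n0)); env.movel(F(0,.048,.1965),rate=.12)
s=env.sense();print(s['t'],toF(s['ee_pos']),s['wrist_force'])
effector.grasp(25);s=env.sense();print(s['t'],s['gripper_width'],s['wrist_force'],s['moment'])
for a in [.6,.9]:
    env.reach(F(0,.048,.1965-.004*(a-n0)),Rcw(a));s=env.sense();print(a,s['t'],toF(s['ee_pos']),s['gripper_width'],s['wrist_force'],s['moment'])
E
```

```text
21.2583 [0.0005 0.048  0.1969] [ 0.2971  0.2112 -0.1037]
22.2917 0.024559556566814283 [-1.7734 -0.763   1.4916] [-0.284   0.1495  0.0697]
0.6 22.6083 [-0.0001  0.0476  0.1955] 0.02441122451698971 [-1.0247 -1.923   0.2265] [-0.5229  0.0801 -0.0168]
0.9 22.975 [-0.0001  0.0477  0.1943] 0.024519468102942893 [-0.7175 -2.3887  1.2114] [-0.5497  0.1237 -0.0097]
```

Opening of 24.6 mm is not the 11 mm wing, so the fingers are probably on the hub. I'll open, lift and look.

```bash
python3 - <<'E'
from station import env,effector,solver,viewer
from h import *
np.set_printoptions(precision=4,suppress=True)
effector.release(); p=toF(env.sense()['ee_pos']); env.movel(F(0,.048,.27),rate=.2)
s=env.sense();im,d=viewer.read_camera('wrist');print(s['t'])
cv2.imwrite('pics/w4.png',cv2.resize(im[:,:,::-1],(780,590)))
print(nutmeas(toF(cloud(viewer,'wrist',d,pose=(s['ee_pos'],s['tcp_rot'])))))
im,d=viewer.read_camera('scene');cv2.imwrite('pics/s4.png',cv2.resize(im[150:270,200:340,::-1],(780,660),interpolation=cv2.INTER_CUBIC)[:590])
im,d=viewer.read_camera('top');print(nutmeas(toF(cloud(viewer,'top',d))))
E
```

```text
24.575
(np.int64(1081), np.float64(0.22384861187812333), array([0.0007, 0.0476, 0.2226]), np.float32(-50.951828), np.float64(0.045537879211980464), array([0.2222, 0.2232, 0.2236, 0.2242]))
(np.int64(126), np.float64(0.22597116518124272), array([-0.0053,  0.0531,  0.2235]), np.float32(-50.369743), np.float64(0.03991257084607466), array([0.2182, 0.2237, 0.2249, 0.2263]))
```

View pics/w4.png

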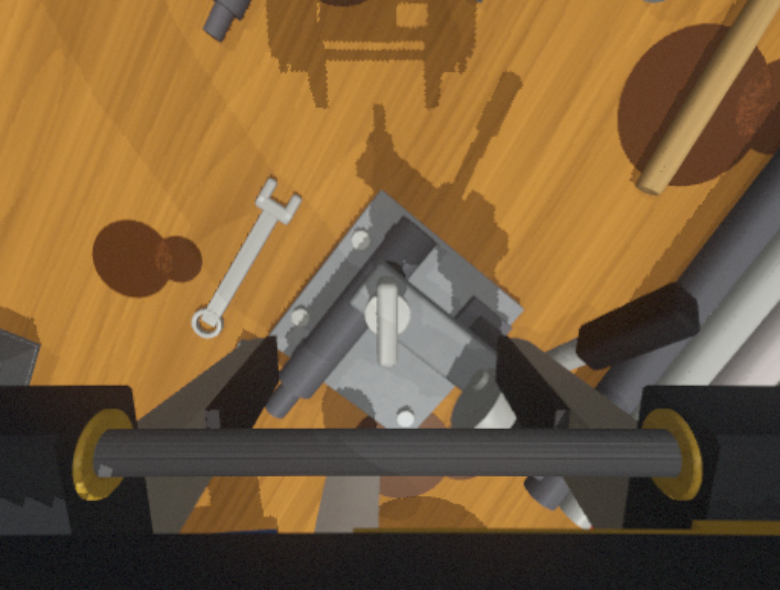

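View pics/s4.png

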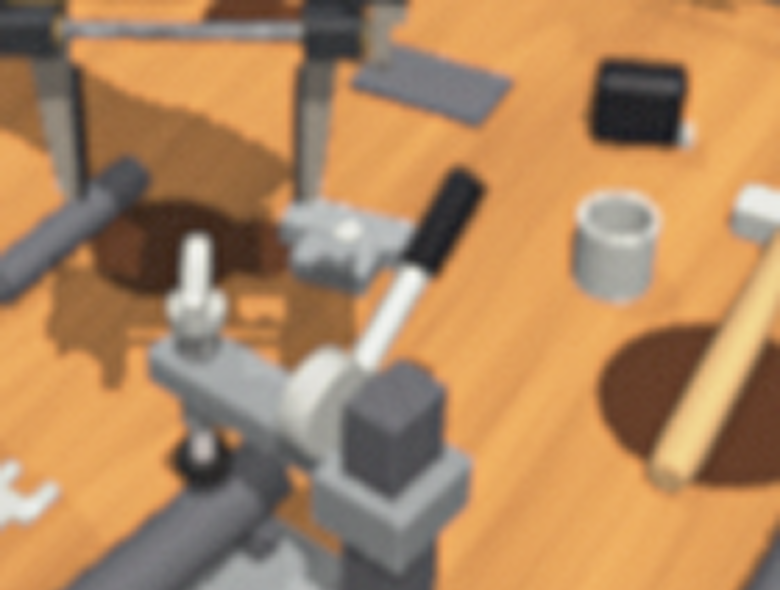

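The nut followed the hub grip to 0.89 rad, which agrees with the tool's 0.9 and the height. I'll regrip higher on the wing itself.

```bash
python3 - <<'E'
from station import env,effector,solver,viewer
from h import *
np.set_printoptions(precision=4,suppress=True)
n0=.89
env.movel(F(0,.048,.2045),rate=.15)
effector.grasp(30);s=env.sense();print(s['t'],s['gripper_width'],toF(s['ee_pos']),s['wrist_force'],s['moment'])
if s['gripper_width']<.016:
  for a in [1.2,1.6,2.0]:
    env.reach(F(0,.048,.2045-.004*(a-n0)),Rcw(a));s=env.sense();print(a,s['t'],toF(s['ee_pos']),s['gripper_width'],s['wrist_force'],s['moment'])
E
```

```text
26.5 0.010757987390432414 [-0.0002  0.0478  0.2045] [-1.6794 -0.5824  0.8404] [-0.1418  0.108   0.0952]
1.2 26.8667 [-0.      0.048   0.2032] 0.010802798544758048 [-0.2584 -0.6318 -0.0602] [-0.1213 -0.0234 -0.1632]
1.6 27.3083 [0.0003 0.048  0.2017] 0.010575882203240163 [ 1.2232 -1.032  -0.604 ] [-0.2439 -0.3361 -0.1462]
2.0 27.75 [0.0005 0.0479 0.2001] 0.010754364107192306 [ 2.8857 -1.0461 -1.9635] [-0.2998 -0.643  -0.1365]
```

```bash
python3 - <<'E'
from station import env,effector,solver,viewer
from h import *
np.set_printoptions(precision=4,suppress=True)
n0=.89
for a in [2.4,2.8,3.1,3.25]:
    env.reach(F(0,.048,.2045-.004*(a-n0)),Rcw(a));s=env.sense()
    x=s['tcp_rot'][:,0];print(a,s['t'],np.arctan2(-x@FYV,x@FXV),toF(s['ee_pos']),s['gripper_width'],s['wrist_force'],s['moment'])
env.pause(.15);s=env.sense();x=s['tcp_rot'][:,0];print(np.arctan2(-x@FYV,x@FXV),s['moment'])
effector.release();env.movel(F(0,.048,.29),rate=.25);s=env.sense();im,d=viewer.read_camera('wrist')
print(s['t'],s['joint_positions']);cv2.imwrite('pics/w5.png',cv2.resize(im[:,:,::-1],(780,590)))
Q=toF(cloud(viewer,'wrist',d,pose=(s['ee_pos'],s['tcp_rot'])));print(nutmeas(Q));np.save('pics/w5Q.npy',Q)
im,d=viewer.read_camera('top');print(nutmeas(toF(cloud(viewer,'top',d))))
im,d=viewer.read_camera('scene');print(nutmeas(toF(cloud(viewer,'scene',d))));cv2.imwrite('pics/s5.png',cv2.resize(im[150:270,200:340,::-1],(780,660),interpolation=cv2.INTER_CUBIC)[:590])
E
```

```text
2.4 28.1917 2.394864712243166 [0.0007 0.0478 0.1985] 0.010640020297094734 [ 4.6916 -2.3632 -2.7116] [-0.4925 -0.9894 -0.1714]
2.8 28.6333 2.7964874841488534 [0.0008 0.0475 0.1969] 0.010432583215837055 [ 4.6659 -2.4846 -3.9462] [-0.6286 -1.1102 -0.1703]
3.1 29.0 3.0966556053743584 [0.0008 0.0473 0.1957] 0.010754218848990969 [ 5.1272 -3.1156 -3.8713] [-0.6509 -1.0645 -0.2195]
3.25 29.2583 -3.036146347662745 [0.0008 0.0472 0.1951] 0.010937137969130966 [ 5.4935 -3.4424 -4.0258] [-0.7042 -1.0614 -0.212 ]
-3.0364959056309138 [-0.6675 -1.0952 -0.1989]
31.1833 [ 0.3632  0.3264 -0.1713  1.6372  0.0592  1.1824 -1.6389]
(np.int64(858), np.float64(0.21448473985126684), array([0.0024, 0.0467, 0.2132]), np.float32(-6.137913), np.float64(0.045240544967655415), array([0.2126, 0.2138, 0.2142, 0.2147]))
(np.int64(133), np.float64(0.21651391970305836), array([-0.0048,  0.0485,  0.2139]), np.float32(-8.047175), np.float64(0.03717813065636175), array([0.211 , 0.2142, 0.2154, 0.2173]))
(np.int64(160), np.float64(0.2139301482243329), array([0.0006, 0.0454, 0.2119]), np.float32(-4.5281806), np.float64(0.045065005222769135), array([0.2029, 0.2119, 0.2131, 0.2144]))
```

View pics/w5.png

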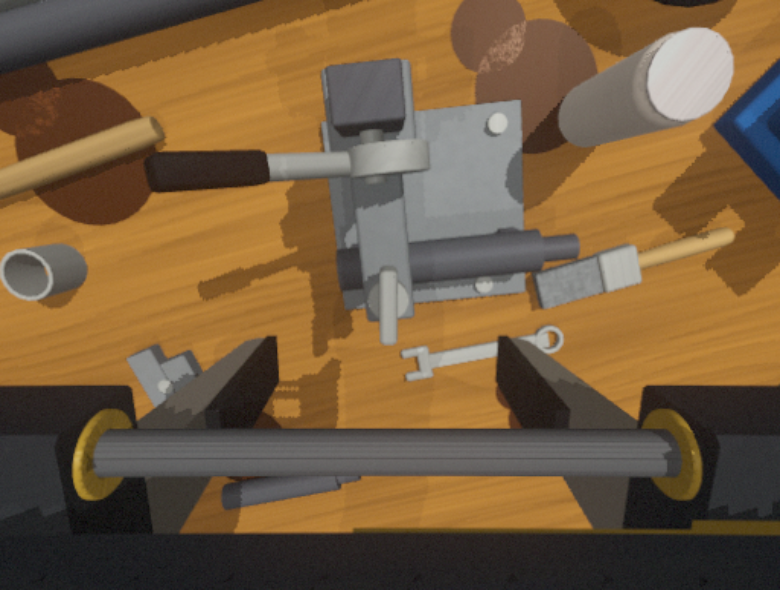

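View pics/s5.png

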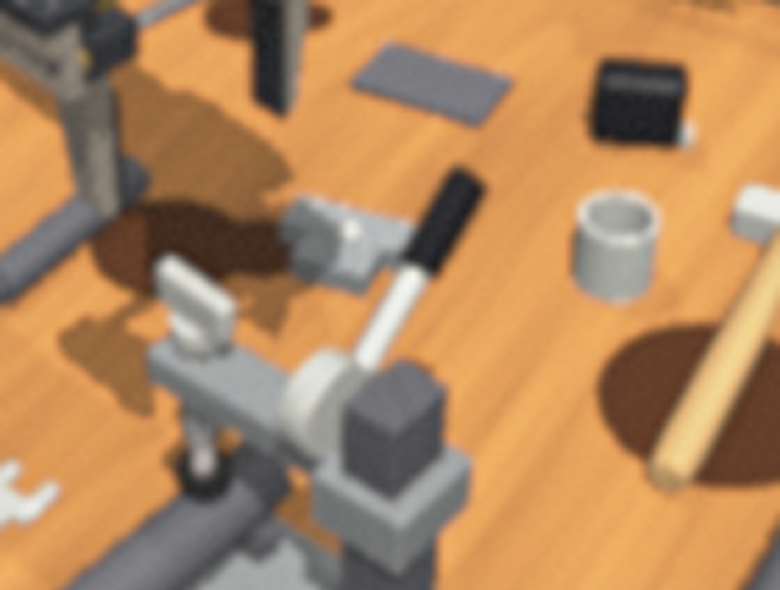

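The nut now reads 3.25 rad: the wing stands at -6.1°, which is π+0.107, and its height agrees. Now the lever.

```bash
cat >> h.py <<'E'
def lever(phi,k=.6,back=0.,r=.1):
    """phi from upright, + toward +y (open). returns TCP pos, R"""
    al=k*phi; up=np.array([0,0,1.])
    y=-(np.cos(al)*up+np.sin(al)*FYV); z=FXV; x=np.cross(y,z)
    g=F(.085,.048+r*np.sin(phi),.184+r*np.cos(phi))
    return g+(.019-back)*y, np.stack([x,y,z],1)
E
python3 - <<'E'
from station import env,effector,solver,viewer,tip_of
from h import *
np.set_printoptions(precision=4,suppress=True)
ph=np.radians(55)
env.movel(F(.03,.06,.36),rate=.3)
p,R=lever(ph,back=.09);print(solver.inverse_kinematics(p,R))
env.reach(p,R);s=env.sense();print(s['t'],s['joint_positions'],toF(s['ee_pos']))
im,d=viewer.read_camera('wrist');cv2.imwrite('pics/w6.png',cv2.resize(im[:,:,::-1],(780,590)))
print([(toF(np.array(q['at'])),q['score']) for q in tip_of('wrist','lever_grip')][:2])
Q=toF(cloud(viewer,'wrist',d,pose=(s['ee_pos'],s['tcp_rot']))).reshape(-1,3)
m=(abs(Q[:,0]-.085)<.02)&(Q[:,1]>.1)&(Q[:,1]<.19)&(Q[:,2]>.2)&(Q[:,2]<.29);w=Q[m];r=w[:,1:]-[.048,.184];print(m.sum(),w.mean(0),np.percentile(w,[1,99],axis=0),np.hypot(*r.T).max(),cv2.fitLine(w[:,1:].astype(np.float32),cv2.DIST_L2,0,.01,.01).ravel())
for f in (55,30,0,-30,-60):
    print(f,solver.inverse_kinematics(*lever(np.radians(f))))
E
```

```text
[ 0.0531  0.5892 -0.4157  1.378   0.7335  1.5405 -0.6152]
32.725 [ 0.0542  0.5894 -0.4139  1.379   0.7331  1.5404 -0.6165] [0.0847 0.1668 0.3004]
[(array([0.0856, 0.1238, 0.2451]), 0.73)]
524 [0.0873 0.1424 0.2635] [[0.0798 0.1345 0.2549]
 [0.0951 0.1489 0.2709]] 0.12631260472617337 [ 0.6372 -0.7707  0.1424  0.2635]
55 [ 0.1137  0.6279 -0.3923  1.4892  0.7738  1.3894 -0.6489]
30 [ 0.3199  0.5544 -0.4702  1.473   0.5702  1.294  -0.431 ]
0 [ 0.5863  0.556  -0.5583  1.4278  0.2998  1.243  -0.1387]
-30 [ 0.8091  0.6572 -0.6276  1.3603  0.0586  1.2697  0.1225]
-60 [ 0.9375  0.8195 -0.6389  1.282  -0.1523  1.3462  0.3338]
```

View pics/w6.png

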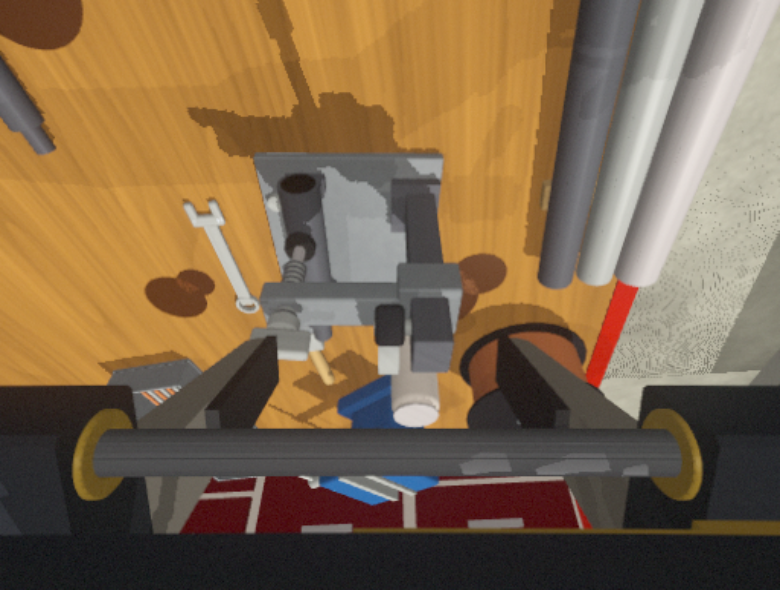

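The handle's end face puts the lever at about 50° from upright, near 0.17 rad, so I'll grasp there.

```bash
python3 - <<'E'
from station import env,effector,solver,viewer,tip_of
from h import *
np.set_printoptions(precision=4,suppress=True)
ph=np.radians(50.5)
p,R=lever(ph,back=.07);env.reach(p,R)
p,R=lever(ph,back=0);env.movel(p,rate=.12);s=env.sense();print(s['t'],toF(s['ee_pos']),s['wrist_force'])
effector.grasp(35);s=env.sense();print(s['t'],s['gripper_width'],s['wrist_force'],s['moment'])
if .012<s['gripper_width']<.02:
  for f in (44,37,30):
    env.reach(*lever(np.radians(f)));s=env.sense();print(f,s['t'],toF(s['ee_pos']),s['gripper_width'],s['wrist_force'],s['moment'])
E
```

```text
33.8083 [0.0854 0.1164 0.2317] [0.2914 0.4673 0.5044]
34.9417 0.015460180628397028 [ 4.6135 -0.7551 -1.339 ] [ 0.5166 -0.591  -0.03  ]
44 35.1917 [0.0856 0.108  0.2397] 0.015990402916619587 [ 4.7136 -1.1462  0.8556] [ 0.5061 -0.6329 -0.0534]
37 35.4417 [0.0855 0.1001 0.2468] 0.015741486465076535 [ 5.1373 -2.5862  1.6473] [-0.0254 -0.7567  0.0348]
30 35.6917 [0.0854 0.0917 0.2527] 0.015610636519206576 [ 6.2113 -2.9239  0.8956] [-0.0715 -0.9466 -0.0585]
```

```bash
python3 - <<'E'
from station import env,effector,solver,viewer,tip_of
from h import *
np.set_printoptions(precision=4,suppress=True)
for f in (22,14,6,0,-8,-16,-24,-32,-40,-48,-54,-58,-60,-61.5):
    env.reach(*lever(np.radians(f)));s=env.sense()
    t=np.array([0,-np.cos(np.radians(f)),-np.sin(np.radians(-f))])
    F_=np.array([s['wrist_force']@FXV,s['wrist_force']@FYV,s['wrist_force'][2]])
    print(f,s['t'],toF(s['ee_pos']),s['gripper_width'],F_,s['moment'])
    if np.linalg.norm(F_)>30: break
im,d=viewer.read_camera('scene');cv2.imwrite('pics/s7.png',cv2.resize(im[120:300,150:370,::-1],(780,638),interpolation=cv2.INTER_CUBIC)[:590])
E
```

```text
22 35.9417 [0.0854 0.0807 0.2583] 0.01562457559214859 [ 5.1192 -2.7163  0.8692] [-0.2865 -1.0636 -0.0486]
14 36.1917 [0.0853 0.0694 0.2622] 0.016062424578570152 [ 7.688  -1.6445  1.9104] [-0.3224 -1.1689 -0.067 ]
6 36.4417 [0.0852 0.0575 0.2644] 0.01598230096486632 [ 6.1107 -1.4283  0.8707] [-0.3394 -1.159  -0.1325]
0 36.6917 [0.0852 0.0492 0.265 ] 0.016009921418588827 [ 5.1678 -0.6585  2.9809] [-0.0081 -1.2652 -0.1811]
-8 36.9417 [0.0851 0.0357 0.2641] 0.015732608102306093 [ 3.7087 -2.347   3.6988] [-0.3441 -1.1517 -0.1837]
-16 37.1917 [0.0851 0.0232 0.2614] 0.015668685428332645 [ 3.1028 -2.9351  4.6423] [-0.5739 -1.0953 -0.3101]
-24 37.4417 [0.085  0.0113 0.2568] 0.015640450159088826 [ 3.1569 -3.273   4.9181] [-0.6721 -0.9606 -0.2902]
-32 37.6917 [0.0849 0.0002 0.2505] 0.015815672402684475 [ 2.2629 -4.7296  5.2718] [-0.8189 -0.887  -0.3894]
-40 37.9417 [ 0.0848 -0.0099  0.2427] 0.015693269748066604 [ 1.0852 -5.0292  6.4526] [-0.8436 -0.8052 -0.4919]
-48 38.1917 [ 0.0847 -0.0187  0.2335] 0.015926383080877946 [ 2.4715 -6.4379  5.3843] [-0.9216 -0.6844 -0.4479]
-54 38.4417 [ 0.0846 -0.024   0.2263] 0.015149321135215993 [ 0.6619 -6.9669  6.435 ] [-0.6556 -0.5355 -0.3609]
-58 38.6917 [ 0.0846 -0.0272  0.2212] 0.015926393148914746 [ 1.0779 -7.9966  7.6338] [-0.6343 -0.4433 -0.3746]
-60 38.9417 [ 0.0846 -0.0282  0.2193] 0.015615553318172642 [ 1.2217 -8.4587  8.8067] [-0.3558 -0.3266 -0.3199]
-61.5 39.1917 [ 0.0846 -0.029   0.2178] 0.015229835989410809 [-0.7789 -8.4687 10.0868] [-0.0048 -0.2688 -0.222 ]
```

View pics/s7.png

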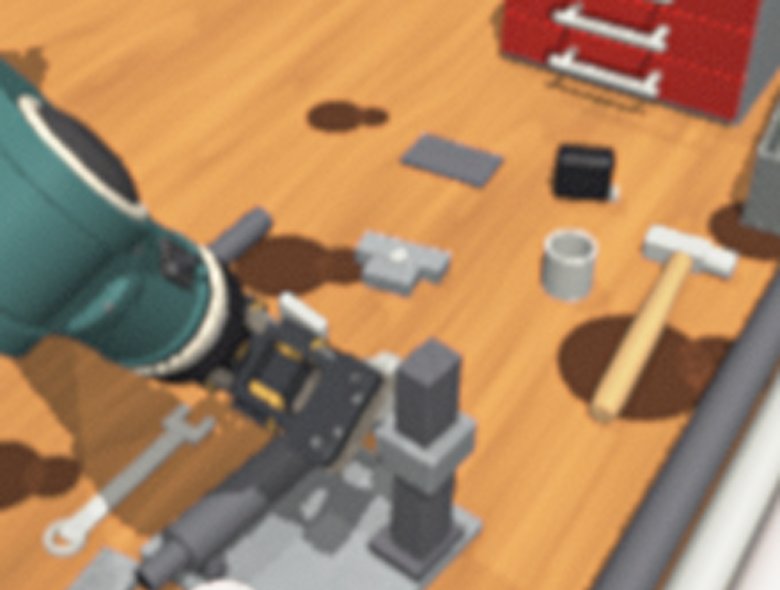

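```bash
python3 - <<'E'
from station import env,effector,solver,viewer,tip_of
from h import *
np.set_printoptions(precision=4,suppress=True)
for f in (-63,-65,-67,-69,-71):
    p,R=lever(np.radians(f));env.reach(p,R);env.pause(.1);s=env.sense()
    F_=np.array([s['wrist_force']@FXV,s['wrist_force']@FYV,s['wrist_force'][2]])
    e=toF(s['ee_pos'])
    print(f,s['t'],e,toF(p)-e,s['gripper_width'],F_,s['moment'])
    if np.linalg.norm(F_)>28: break
E
```

```text
-63 39.5917 [ 0.0846 -0.0299  0.2159] [ 0.0004  0.0004 -0.0016] 0.015554519768459712 [-0.7472 -8.7685 11.2116] [ 0.0731 -0.1945 -0.1399]
-65 39.9417 [ 0.0845 -0.0315  0.2129] [ 0.0005  0.0008 -0.0014] 0.01506084601941778 [-0.4884 -7.7694 11.7831] [-0.0796 -0.1651 -0.1191]
-67 40.2917 [ 0.0846 -0.0328  0.2098] [ 0.0004  0.001  -0.0013] 0.015407380908129892 [-0.5082 -9.6095 11.259 ] [-0.1697 -0.1437 -0.1297]
-69 40.6417 [ 0.0845 -0.0341  0.2067] [ 0.0005  0.0013 -0.0011] 0.01536143388702736 [-0.1396 -9.3975 10.8291] [-0.1959 -0.0952 -0.1062]
-71 40.9917 [ 0.0845 -0.0352  0.2036] [ 0.0005  0.0015 -0.001 ] 0.01534251970663434 [ -1.0962 -10.0413   9.1803] [-0.3199 -0.07   -0.0771]
```

```bash
python3 - <<'E'
from station import env,effector,solver,viewer,tip_of
from h import *
np.set_printoptions(precision=4,suppress=True)
effector.release();s=env.sense();print(s['t'],s['wrist_force'])
p,R=lever(np.radians(-71),back=.11);env.movel(p,rate=.25);s=env.sense();print(s['t'],toF(s['ee_pos']))
for c in['wrist','scene','top']:
    s=env.sense();im,d=viewer.read_camera(c);Q=toF(cloud(viewer,c,d,pose=(s['ee_pos'],s['tcp_rot']))).reshape(-1,3)
    cv2.imwrite(f'pics/{c}8.png',cv2.resize(im[:,:,::-1],(780,590)) if c!='scene' else cv2.resize(im[120:300,150:370,::-1],(780,638),interpolation=cv2.INTER_CUBIC)[:590])
    m=(abs(Q[:,0]-.085)<.014)&(Q[:,1]<.02)&(Q[:,1]>-.1)&(Q[:,2]>.19)&(Q[:,2]<.27);w=Q[m]
    if m.sum()>5: print(c,m.sum(),w.mean(0),np.percentile(w,[1,99],axis=0),cv2.fitLine(w[:,1:].astype(np.float32),cv2.DIST_L2,0,.01,.01).ravel())
    print([(toF(np.array(q['at'])),q['score']) for q in tip_of(c,'lever_grip')][:2],nutmeas(Q))
E
```

```text
42.175 [-0.7035  1.1805 -0.6715]
42.7667 [ 0.0847 -0.1071  0.2826]
wrist 971 [ 0.0855 -0.0404  0.2415] [[ 0.0776 -0.0663  0.2069]
 [ 0.093   0.0176  0.2558]] [ 0.8936 -0.4489 -0.0404  0.2415]
[(array([ 0.0837, -0.0407,  0.2345]), 0.95)] (np.int64(487), np.float64(0.1925784072203011), array([0.002 , 0.0447, 0.1907]), np.float32(-3.6019375), np.float64(0.04563171543415317), array([0.1902, 0.1919, 0.1922, 0.1927]))
scene 214 [ 0.0887 -0.0301  0.2329] [[ 0.0778 -0.0641  0.201 ]
 [ 0.0932  0.0193  0.2548]] [ 0.8557 -0.5175 -0.0301  0.2329]
[(array([ 0.0876, -0.0376,  0.2361]), 0.9)] (np.int64(80), np.float64(0.1922594870566555), array([0.0008, 0.0455, 0.1901]), np.float32(-5.343231), np.float64(0.04638848763781746), array([0.1892, 0.1913, 0.1918, 0.1926]))
top 279 [ 0.0828 -0.0235  0.2346] [[ 0.076  -0.061   0.2056]
 [ 0.0925  0.0188  0.2574]] [ 0.8452 -0.5345 -0.0235  0.2346]
[(array([ 0.0859, -0.0366,  0.2349]), 0.8), (array([-0.1178,  0.3155, -0.0003]), 0.45)] (np.int64(94), np.float64(0.1941404822109703), array([-0.0014,  0.0483,  0.1915]), np.float32(-7.3612247), np.float64(0.04636372326547941), array([0.1911, 0.193 , 0.1936, 0.1947]))
```

View pics/scene8.png

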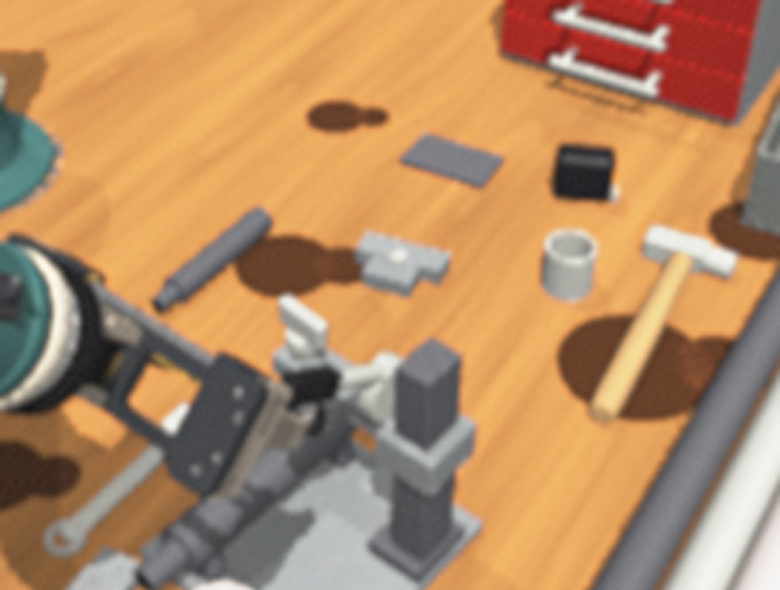

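View pics/wrist8.png

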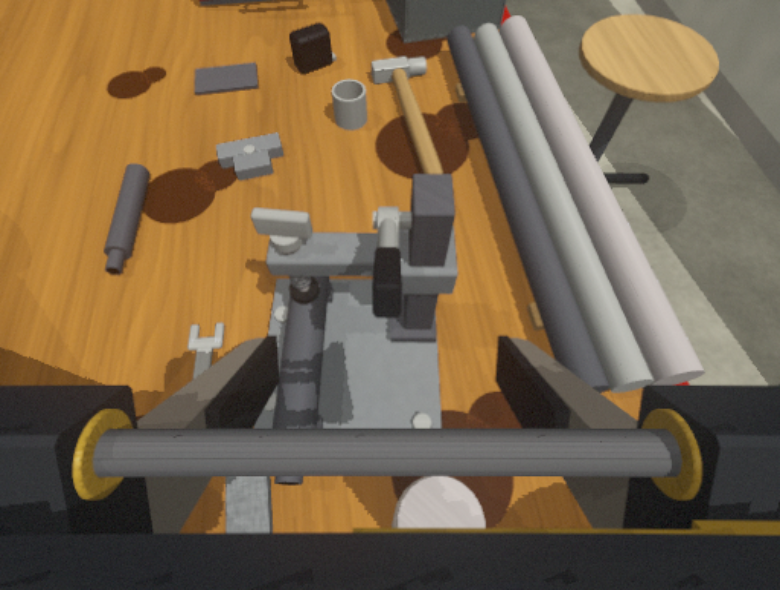

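The handle's corners and the nut drop of about 22 mm both fit the closed angle of ~60°. I'll confirm the stop with a gentle fingertip press on the handle.

```bash
python3 - <<'E'
from station import env,effector,solver,viewer,tip_of
from h import *
np.set_printoptions(precision=4,suppress=True)
R=Rdown(-FYV[:2])
env.reach(F(.085,-.047,.31),R);effector.grasp(20)
env.movel(F(.085,-.047,.262),rate=.15);f0=env.sense()['wrist_force']
for z in np.arange(.258,.240,-.0015):
    env.movel(F(.085,-.047,z),rate=.03);s=env.sense();f=s['wrist_force']-f0;print(round(s['t'],2),z,toF(s['ee_pos']),f)
    if f[2]>18: break
env.movel(F(.085,-.047,.31),rate=.2);print(env.sense()['t'])
E
```

```text
45.66 0.258 [ 0.0853 -0.047   0.2587] [-1.0575 -0.0099 -0.5487]
45.91 0.2565 [ 0.0852 -0.047   0.2568] [ 0.3278 -0.3471  0.7181]
46.16 0.255 [ 0.0853 -0.0472  0.256 ] [-1.9506  0.4785  3.9475]
46.41 0.2535 [ 0.0855 -0.0472  0.2557] [-2.6048  0.9875  9.4039]
46.66 0.252 [ 0.0856 -0.0473  0.2555] [-4.051   0.7895 14.1968]
46.91 0.2505 [ 0.0857 -0.0473  0.2553] [-6.5832  0.3275 18.6343]
47.3583
```

The stop is firm: no movement at 18 N, about 1.7 N m. I'll back away and take a final look.

```bash
python3 - <<'E'
from station import env,effector,solver,viewer,tip_of
from h import *
np.set_printoptions(precision=4,suppress=True)
env.reach(F(-.02,-.09,.42),Rdown(-FYV[:2]));s=env.sense();print(s['t'],s['wrist_force'])
for c in['wrist','scene','top']:
    s=env.sense();im,d=viewer.read_camera(c);Q=toF(cloud(viewer,c,d,pose=(s['ee_pos'],s['tcp_rot']))).reshape(-1,3)
    cv2.imwrite(f'pics/{c}9.png',cv2.resize(im[:,:,::-1],(780,590)) if c!='scene' else cv2.resize(im[120:300,150:370,::-1],(780,638),interpolation=cv2.INTER_CUBIC)[:590])
    m=(abs(Q[:,0])<.024)&(abs(Q[:,1])<.15)&(Q[:,2]>.045)&(Q[:,2]<.078);w=Q[m]
    print(c,'tube y',w[:,1].min(),w[:,1].max(),w[w[:,2]>.064].mean(0),'nut',nutmeas(Q)[1:4])
    for n in('pad','tube_mid','thin_end','lever_grip'):print(n,[(toF(np.array(q['at'])),round(q['score'],2)) for q in tip_of(c,n)][:1])
E
```

```text
48.0333 [ 0.43    0.1194 -0.5544]
wrist tube y -0.1318397836645221 0.09411304839960037 [ 0.0005 -0.0153  0.0686] nut (np.float64(0.19270973933625934), array([0.0008, 0.0465, 0.191 ]), np.float32(-6.132138))
pad [(array([-0.    , -0.0012,  0.0531]), 0.62)]
tube_mid [(array([0.0026, 0.0036, 0.0531]), 0.87)]
thin_end [(array([-0.2436,  0.1045,  0.0119]), 0.71)]
lever_grip [(array([ 0.0842, -0.0392,  0.2326]), 0.63)]
scene tube y -0.13150117811134862 0.08552893036287364 [ 0.0023 -0.0236  0.0685] nut (np.float64(0.1919710939363553), array([0.0011, 0.0456, 0.1899]), np.float32(-6.3094163))
pad [(array([0.1257, 0.3802, 0.0016]), 0.74)]
tube_mid [(array([0.0002, 0.0003, 0.0536]), 0.71)]
thin_end [(array([-0.2453,  0.1099,  0.0112]), 0.77)]
lever_grip [(array([ 0.0871, -0.0381,  0.2361]), 0.9)]
top tube y -0.12959190927206674 0.09583873241416789 [-0.0032 -0.0118  0.0689] nut (np.float64(0.19433034942243396), array([-0.0014,  0.0482,  0.1915]), np.float32(-7.3511486))
pad [(array([ 0.0016, -0.002 ,  0.0288]), 0.15)]
tube_mid [(array([ 0.0016, -0.0025,  0.0496]), 0.95)]
thin_end [(array([-0.0029, -0.1272,  0.0482]), 0.79)]
lever_grip [(array([ 0.0844, -0.0414,  0.2336]), 0.83)]
```

View pics/wrist9.png

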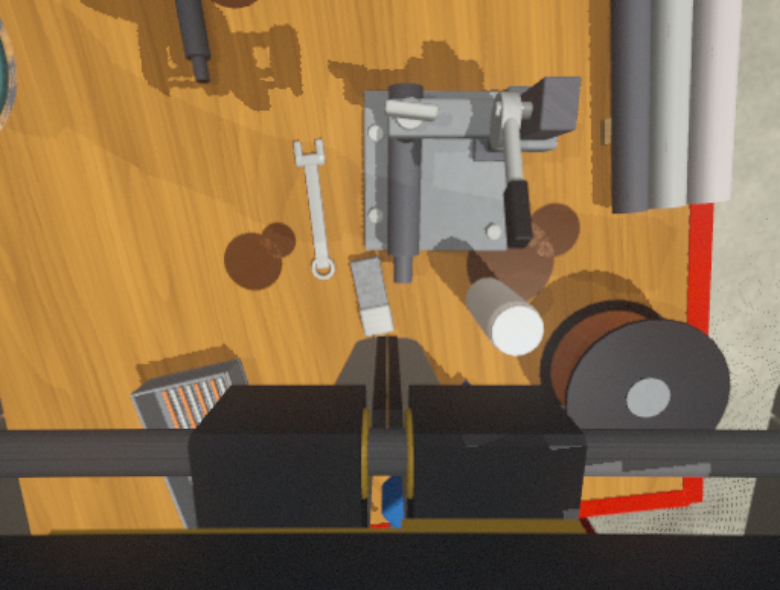

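View pics/scene9.png

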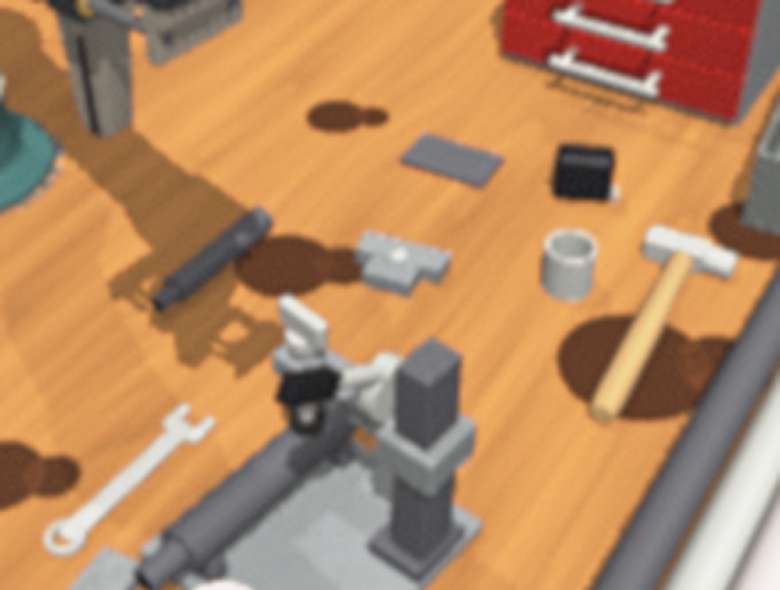

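The tube is in both saddles at wrist px (403,190) with its thin end toward (403,270). The wing is at (410,108), the lever is closed at (515,190), and the bystanders look untouched. I'm handing the job in.

```bash
python3 - <<'E'
from station import workorder,env
print(workorder.finish_job(),env.sense()['t'])
E
```

```text
the job is handed in; nothing more can be done
the job is handed in; nothing more can be done
```

The job was handed in after about 48 s. The larger tube is seated, the wing nut is wound down and the lever is over at its stop. I did not measure the 24 N lock force itself; it follows from the nut angle and the closed lever.

**What I did**
- I laid the larger tube in the saddles with its thin end toward -y.
- I wound the nut from 0.36 to about 3.25 rad.
- I then led the lever from about 0.17 rad over to its stop.

**Last checks**
- **Tube:** its middle is within about 1–3 mm of the seat, with its ends at y ≈ -0.131 and +0.095 m. Its top is at about 70 mm.
- **Nut:** the wing stands at -6.1° to -7.4°, which gives 3.25–3.27 rad. It came down about 22 mm with the lever, as expected.
- **Lever:** it stands about 60° past upright. An 18 N press on the handle did not move it further.
- **Bystanders:** those in view look unmoved. The hammer, tape, coupon and stub are clear in the last pictures; I did not re-measure any of them.

**What went wrong or disagreed**
- My first grip on the nut caught its hub instead of the wing. It still turned the nut correctly, to 0.89 rad, and I regripped higher on the wing to finish.
- My commands ran on to 71° past upright, and the fingers slid on the handle with about 14 N on the wrist.
- The trained networks often misplaced the pad or took the smaller tube's thin end for ours. I went by the depth measurements instead.

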